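# Hold the magnifier over the flower brooch

## Task

Draw the hand magnifier out of the tool rack by its handle, keeping your fingers off the lens and its rim, turn it until the lens lies level, and hold it centred over the flower brooch on the bead mat, about 10 cm above the table, so that the whole brooch can be checked through the glass. Finish while still holding it there, still and touching nothing else. Leave the jewellery, the other tools and everything else on the table where they are.

Things in the scene. Friction and masses are not known exactly. Their poses are not given: they have to be found in the camera images.
- magnifier: Hand magnifier, about 0.12 kg: black handle 115 mm long, 13 mm thick (x) and 15 mm wide (y), steel ferrule 12 mm long, 13 mm across, then the round lens. Origin: centre of the handle's butt; z runs along the handle to the lens. At the start it stands 58 mm deep in a rack socket, z leaning 30 deg off upright to the rack's +x, y level. Centre of mass 125 mm from the butt.
- handle_mid (a point): Point on the magnifier's handle axis 92 mm from the butt, 34 mm out of the rack, 23 mm short of the ferrule: the middle of the part that can be gripped. Axes as the magnifier's.
- lens: The magnifier's lens with its steel rim: glass 72 mm across, rim 80 mm across outside and 9 mm thick. Origin: centre of the lens, on the handle's axis 166 mm from the butt; z is the lens axis (square to the glass; the lens is alike on both faces), parallel to the magnifier's x.
- flower_brooch: Brass brooch like a flower: 36 mm across, 5 mm high, eight round petals each with a small pearl and one larger pearl in the middle. Lies loose on the bead mat. Origin: centre of its underside.
- drop_pendant: Brass drop-shaped pendant 36 x 22 mm with two pearls and a small eye, on the bead mat. Not wanted. Origin: centre of its underside.
- bar_pin: Brass bar pin 46 x 9 x 5 mm with three pearls in a row, on the bead mat. Not wanted. Origin: centre of its underside.
- mat: Grey bead mat 140 x 260 x 4 mm, fixed to the table, carrying the three pieces of jewellery some 80 mm apart. Origin: centre of its underside, z up.
- rack: Wooden tool rack, fixed: base board 130 (x) x 276 (y) x 12 mm, a cheek 84 mm high at each end, between them a tilted bar with three sockets. Origin: centre of its underside on the table, z up. Its tools lean towards its own +x. Any of the three tools may stand in any socket.
- rack_bar: The rack's bored bar, 45 x 250 x 68 mm. Origin: centre of its underside; z is the direction of the sockets, 30 deg off upright to the rack's +x; upper face at z = 68 mm, socket floors at z = 10 mm. Sockets 15 (x) x 17 (y) mm at y = -80, 0, 80 mm, 1 mm clear all round: a tool comes out only straight along z until its butt is out (58 mm).
- burnisher: Burnisher in the rack: wooden handle like the magnifier's in section, brass ferrule and slim steel tip, 140 mm long. Not wanted. Origin: centre of its butt end, z towards the tip.
- brush: Small brush in the rack: same wooden handle, flat steel ferrule 24 mm wide and dark bristles, 128 mm long. Not wanted. Origin: centre of its butt end, z towards the bristles.
- pliers: Jeweller's pliers lying on the table, 140 x 58 x 11 mm. Origin: at the pivot, on the table; jaws towards y.
- findings_box: Open clear box of beads, 75 x 105 x 32 mm. Origin: centre of its underside.
- mug: White mug, 82 mm across, 95 mm high. Origin: centre of its underside.
- bottle: Capped pale-blue bottle, 56 mm across, 165 mm high. Origin: centre of its underside.
Mind the look-alikes: they are no part of the job. What is meant by the pliers is not blue, and is the smaller of those in its own colour.

How it is judged:
By the outcome, as a careful person would: the job done as asked, in the order asked, and still so for the second after the job is handed in, while the arm keeps its last pose, push and grip.
It also fails if it takes over 32 s, if anything falls off the work surface, if the arm or the gripper's body presses on something with over 40 N, if the wrist force passes 120 N, or if a joint passes its speed limit or range.

## Robot

A 6-joint arm with a two-finger parallel gripper is mounted at the origin on the work surface. World frame = base frame: x ahead of the robot, y to its left, z up, the work surface at z = 0. Lengths are in m, angles in rad, forces in N, time in s.
With the tool pointing down it reaches from about 0.375 to 0.9 m from the base axis. Payload 3.1 kg.
Tool frame: the origin (TCP) lies at the very end of the fingers, on their centre line; the grasp point (between the pads) lies 19 mm behind it; x points along the fingers, y is the direction in which the jaws open and shut, and the axes are right-handed (so a half turn about x gives the same grasp; the last joint's range is limited). The gripper opens to 87 mm and grips with 3 to 60 N. Pads are 19 mm wide; open, the fingers measure 117 mm over their backs; the gripper's body (75 mm by 190 mm) begins 51 mm behind the grasp point.
Start: joints at [1.155, 0.527, 1.433, -0, 1.181, -0.178], TCP at [0.147, 0.607, 0.223] pointing down, gripper open.
Joint ranges: [-3.08, 3.08], [-0.75, 2.2], [0.22, 2.44], [-1.43, 4.57], [0, 2.65], [-2.85, 2.85]. Speed limits (rad/s): [2.79, 2.79, 3.14, 3.14, 3.14, 3.14].

## Interface

Orientations are given as a unit quaternion [x, y, z, w].
In Python, from rig import robot gives the robot as it stands.
- The arm moves only by the tool carry_out, never from a script. Its argument "commands" is a list that holds one entry, the list of rows, each a list of 5 numbers: the opening, from 0 (shut) to 1 (fully open), then the shift along the tool's x, y, z in mm, then the turn about the tool's x in degrees. In form: [[[hand, x, y, z, twist], ...]]. A call has 1 to 8 rows; each row shifts and turns the pose as measured when the row begins, along the tool's axes as they then stand; what a row does not reach is not made up. A row lasts 1/12 s, in which the tool goes at most 41.7 mm and 7.16 degrees, less where a joint would pass 70% of its speed; a pose out of reach is approached as far as the arm can. A call with a gripper value outside its range is refused whole. The fingers move at their own pace and stop on an object; "force" is the grip in N (left out, the last holds). Time passes only in rows, so rows that do not move let the fingers close. It gives the time, the measured TCP pose, the force and the opening at its end, in the units of the state.
- robot.get_obs(): the state, without advancing time (a new reading comes with each control period).
- robot.camera(name): name is "side" or "top" or "wrist"; returns the picture (480x640x3 uint8, red, green, blue); there is no depth.
- robot.camera_model(name): a dict with "fx", "fy", "cx", "cy" (pixels), "R" (3x3) and "t" (3): a world point X has camera coordinates R X + t. Camera axes: x right, y down, z forward; pixel columns grow to the right and rows downward; lengths in m; the calibration is good to about 2 mm. A picture is of the moment at which its call begins: read the wrist's pose just before it. camera_model takes no time and is no camera call; for the wrist camera it gives the pose at the moment of the call.
- robot.hand_in(): hands the job in, once; it reports no verdict.
The state is a dict: "time": time; "q": joint angles; "joint_velocities": joint speeds; "joint_torque": joint torques, N m; "position": TCP position; "tool_rot": TCP orientation; "ft_force": force on the tool from outside, world axes, zero at the start; "moment": the same for the moment, N m; "grip_width": finger opening in m.
Only numpy, scipy, OpenCV 4.12 (cv2) and the standard library are available. Lean on these libraries where they do the work, as an engineer would, in place of code of your own. Each camera call takes 0.05 s, during which the arm holds its last target. There are 200 camera calls.

## Working session

There is one attempt and no reset: what is moved stays moved. The work goes in short steps, Python scripts to look and compute and a tool call to move; the robot and the scene stay as the last step left them, time stands still between calls to the robot, and variables do not carry over. Pictures are saved under pics/ and viewed, on a budget of 10 in all, crops included, one or two more only if the job needs it, and the job is handed in when it is done.

Besides the shell and the picture viewer there is one more tool, called after "Call:" as name([rows], argument=value, ...), one row to a line, values as JSON. carry_out: Moves the arm, as the interface text tells. Its arguments: {"type":"object","properties":{"commands":{"type":"array"},"force":{"type":"number"}},"required":["commands"]}

```bash
ls; mkdir -p pics; python3 - <<'E'
from rig import robot
import cv2,numpy as np
o=robot.get_obs();print(o)
for n in("side","top"):
    im=robot.camera(n);cv2.imwrite(f"pics/{n}0.png",im[:,:,::-1])
    print(n,robot.camera_model(n))
E
```

```text
pics
{'time': 0.0, 'q': array([ 1.15449257e+00,  5.28479140e-01,  1.43390222e+00, -1.78092384e-05,
        1.18139427e+00, -1.78502136e-01]), 'joint_velocities': array([-8.55838071e-04,  1.49421664e-03, -8.55702095e-05,  4.98772639e-04,
       -1.35080112e-04, -8.23466651e-04]), 'joint_torque': array([-1.08113149e-03, -4.40039992e+01, -1.76593530e+01,  6.32070517e-02,
        5.82119927e-02, -1.87321948e-04]), 'position': array([0.1469049 , 0.60673395, 0.22156369]), 'tool_rot': array([ 0.08313555,  0.70233481, -0.0846148 ,  0.70189361]), 'ft_force': array([ 0.41094769, -0.8971818 , -0.54473277]), 'moment': array([ 0.02412761,  0.03775121, -0.02432154]), 'grip_width': 0.08721787334002877}
side {'fx': 556.4049612079936, 'fy': 556.4049612079936, 'cx': 311.322276987922, 'cy': 234.61631617136706, 'R': array([[ 0.90954682, -0.41559314,  0.00263172],
       [-0.22742542, -0.50301229, -0.83382031],
       [ 0.34785379,  0.75780009, -0.55202967]]), 't': array([-0.45229272,  0.22327167,  1.21679413])}
top {'fx': 557.4882173934872, 'fy': 557.4882173934872, 'cx': 318.2428493132399, 'cy': 239.07561817960237, 'R': array([[-0.01150632, -0.9999251 , -0.00417065],
       [-0.98618754,  0.01203726, -0.16519453],
       [ 0.16523236,  0.00221226, -0.98625218]]), 't': array([0.01159735, 0.48685815, 1.66180488])}
```

View pics/side0.png

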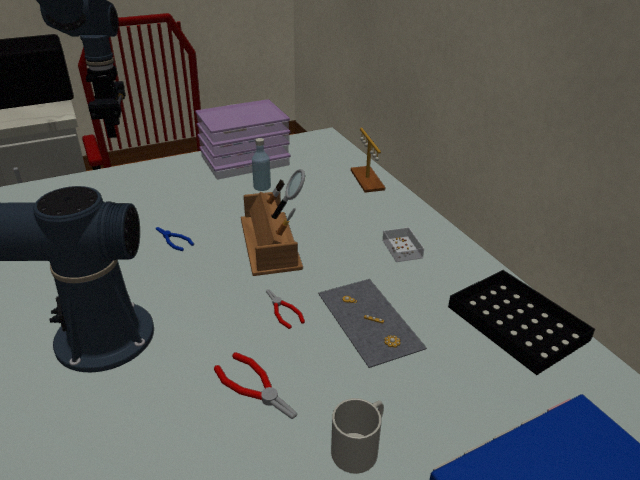

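View pics/top0.png

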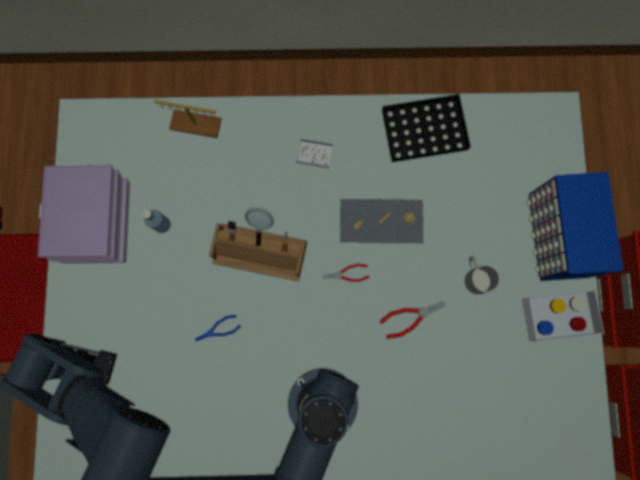

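Top view: the brush is at (232,230), the magnifier at (259,218)–(258,238) in the middle socket, and the burnisher at (285,240). On the mat are the drop at (358,224), the bar at (385,217) and the flower at (409,217). The flower matches side (392,341). Next I'll take a close crop and first measurements.

```bash
cat > h.py <<'E'
import numpy as np,cv2
from rig import robot
def ray(m,p):
    d=m["R"].T@np.array([(p[0]-m["cx"])/m["fx"],(p[1]-m["cy"])/m["fy"],1.]);return -m["R"].T@m["t"],d/np.linalg.norm(d)
def plane(m,p,z):
    c,d=ray(m,p);return c+d*(z-c[2])/d[2]
def tri(*mp):
    A=np.zeros((3,3));b=np.zeros(3)
    for m,p in mp:
        c,d=ray(m,p);P=np.eye(3)-np.outer(d,d);A+=P;b+=P@c
    return np.linalg.solve(A,b)
def proj(m,X):
    x=m["R"]@np.asarray(X)+m["t"];return np.array([m["fx"]*x[0]/x[2]+m["cx"],m["fy"]*x[1]/x[2]+m["cy"]])
E
python3 - <<'E'
from h import *
T,S=cv2.imread("pics/top0.png"),cv2.imread("pics/side0.png")
c=lambda im,x,y,w,h:cv2.resize(im[y:y+h,x:x+w],(400,300),interpolation=cv2.INTER_CUBIC)
v=np.vstack([np.hstack([c(T,200,195,120,90),c(S,230,155,100,150//2)]),np.hstack([c(T,330,180,108,81),c(S,312,275,120,90)])])
cv2.imwrite("pics/crop1.png",v)
mt,ms=robot.camera_model("top"),robot.camera_model("side")
for n,im,m,roi in(("top",T,mt,(330,190,105,60)),("side",S,ms,(315,275,115,90))):
    x,y,w,h=roi;hs=cv2.cvtColor(im[y:y+h,x:x+w],cv2.COLOR_BGR2HSV)
    k=cv2.inRange(hs,(12,90,60),(35,255,255))
    _,_,st,ce=cv2.connectedComponentsWithStats(k)
    for s,q in zip(st[1:],ce[1:]):
        if s[4]>8: print(n,s[4],q+[x,y],plane(m,q+[x,y],.007).round(4))
print("lens",tri((mt,(259.5,218.5)),(ms,(295.5,184.5))))
E
```

```text
top 63 [408.68253968 217.57142857] [ 0.5574 -0.2782  0.007 ]
top 34 [357.47058824 224.44117647] [ 0.5375 -0.1173  0.007 ]
side 61 [348.7704918  299.45901639] [ 0.5411 -0.1166  0.007 ]
side 64 [373.3125   318.890625] [ 0.5601 -0.1994  0.007 ]
side 123 [391.88617886 341.08130081] [ 0.5613 -0.2773  0.007 ]
lens [0.52746161 0.17028712 0.17540844]
```

View pics/crop1.png

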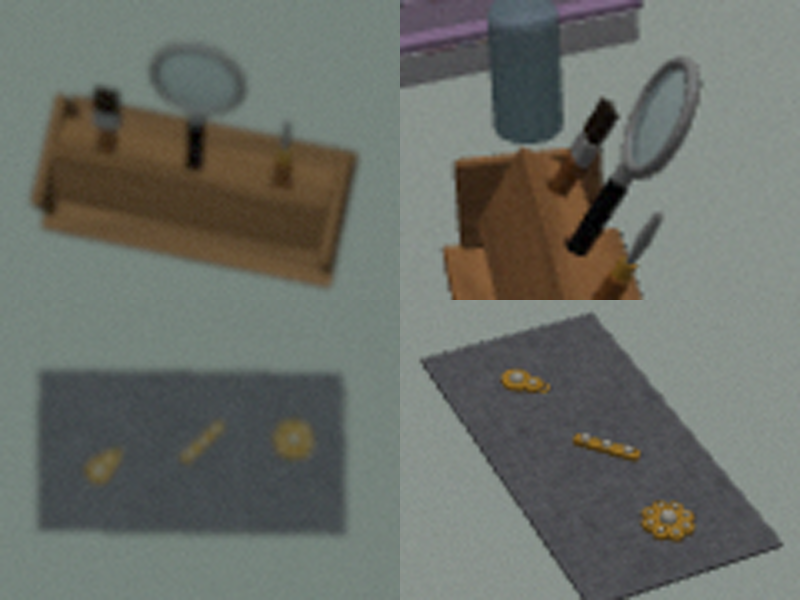

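```bash
python3 - <<'E'
from h import *
mt,ms=robot.camera_model("top"),robot.camera_model("side")
t=lambda x,y:(200+x*.3,195+y*.3); s=lambda x,y:(230+(x-400)/4,155+y/4)
for n,a,b,z in(("front base",(40,225),(330,288),.012),("back cheek tops",(60,95),(355,150),.084)):
    A,B=plane(mt,t(*a),z),plane(mt,t(*b),z);d=A-B;print(n,A.round(3),B.round(3),np.linalg.norm(d).round(3),"yaw",np.degrees(np.arctan2(-d[0],d[1])).round(1))
P=[tri((mt,t(*a)),(ms,s(*b))) for a,b in(((195,166),(578,245)),((197,120),(625,180)),((197,82),(661,118)))]
for p in P: print(p.round(4))
d=P[2]-P[0];d/=np.linalg.norm(d);print("dir",d.round(3),"yaw",np.degrees(np.arctan2(d[1],d[0])),"lean",np.degrees(np.arccos(d[2])))
E
```

```text
front base [0.422 0.335 0.012] [0.361 0.066 0.012] 0.275 yaw -12.9
back cheek tops [0.531 0.305 0.084] [0.477 0.041 0.084] 0.27 yaw -11.4
[0.4684 0.1818 0.0875]
[0.501  0.1755 0.1326]
[0.5257 0.171  0.1751]
dir [ 0.544 -0.103  0.833] yaw -10.681358125495134 lean 33.62956735725546
```

```bash
cat >> h.py <<'E'
from scipy.spatial.transform import Rotation as Ro
def st():
    o=robot.get_obs();R=Ro.from_quat(o["tool_rot"]).as_matrix();p=o["position"]
    print("t",round(o["time"],2),"p",p.round(4),"q",o["q"].round(3),"w",round(o["grip_width"],4),"F",o["ft_force"].round(1))
    x,y=R[:,0],R[:,1];print("x",x.round(3),"y",y.round(3),"z",R[:,2].round(3),"pitch below horiz",np.degrees(np.arcsin(-x[2])).round(1),"az x",np.degrees(np.arctan2(x[1],x[0])).round(1))
    return p,R,o
def go(X,p,R): print("shift mm",((R.T@(np.asarray(X)-p))*1000).round(1))
E
python3 - <<'E'
from h import *
p,R,o=st();go([.85,-.18,.33],p,R)
yt=np.array([np.sin(np.radians(12)),np.cos(np.radians(12)),0]);v=R.T@yt;print("twist to y",np.degrees(np.arctan2(v[2],v[1])))
E
```

```text
t 0.1 p [0.1469 0.6068 0.2217] q [ 1.154  0.528  1.434  0.     1.181 -0.178] w 0.0866 F [-1.2  0.7  0.2]
x [-0.001 -0.002 -1.   ] y [ 0.236  0.972 -0.002] z [ 0.972 -0.236 -0.   ] pitch below horiz 89.9 az x -114.7
shift mm [-107.5 -599.2  868.6]
twist to y -1.6266850331582674
```

Call:
carry_out([
  [[1,-30,-10,25,0],[1,-30,-10,25,0],[1,-20,-22,28,0],[1,-10,-25,32,0],[1,-10,-25,32,0],[1,0,-25,33,0],[1,0,-25,33,0],[1,0,-25,33,0]],
], force=20)

```text
time: 0.77
position: [0.3414, 0.3878, 0.3212]
tool_rot: [0.076, 0.704, -0.081, 0.702]
ft_force: [-0.1, 0.9, 0.1]
grip_width: 0.0871
```

Call:
carry_out([
  [[1,0,-25,33,0],[1,0,-25,33,0],[1,0,-25,33,0],[1,0,-25,33,0],[1,0,-25,33,0],[1,0,-25,33,0],[1,0,-25,33,0],[1,0,-25,33,0]],
])

```text
time: 1.43
position: [0.5521, 0.1294, 0.3203]
tool_rot: [0.076, 0.705, -0.081, 0.7]
ft_force: [-0.1, 1.1, -0.3]
grip_width: 0.0872
```

```bash
python3 - <<'E'
from h import *
p,R,o=st();go([.85,-.2,.33],p,R)
E
```

```text
t 1.43 p [0.5521 0.1294 0.3203] q [ 0.037  0.354  1.446 -0.007  1.351 -1.31 ] w 0.0872 F [-0.1  1.1 -0.3]
x [-0.009 -0.007 -1.   ] y [ 0.221  0.975 -0.009] z [ 0.975 -0.221 -0.007] pitch below horiz 89.3 az x -139.3
shift mm [  -9.8 -255.6  363.2]
```

Call:
carry_out([
  [[1,0,-27,31,0],[1,0,-27,31,0],[1,0,-27,31,0],[1,0,-27,31,0],[1,0,-27,31,0],[1,0,-27,31,0],[1,0,-27,31,0],[1,0,-27,31,0]],
])

```text
time: 2.1
position: [0.7449, -0.1422, 0.3146]
tool_rot: [0.077, 0.709, -0.081, 0.697]
ft_force: [0.6, -0.4, 0.2]
grip_width: 0.0873
```

Call:
carry_out([
  [[1,0,-27,30,0],[1,0,-5,40,0],[1,0,0,40,0],[1,0,0,40,0],[1,0,0,40,0],[1,0,0,40,0]],
])

```text
time: 2.6
position: [0.8965, -0.2241, 0.2752]
tool_rot: [0.081, 0.7, -0.087, 0.704]
ft_force: [-0.1, 0.6, -1.6]
grip_width: 0.087
```

```bash
python3 - <<'E'
from h import *
p,R,o=st();print(np.degrees(np.arctan2(p[1],p[0])),np.hypot(*p[:2]))
E
```

```text
t 2.6 p [ 0.8965 -0.2241  0.2752] q [-0.363  1.041  0.223 -0.007  1.87  -1.699] w 0.087 F [-0.1  0.6 -1.6]
x [ 0.005 -0.009 -1.   ] y [ 0.235  0.972 -0.008] z [ 0.972 -0.235  0.007] pitch below horiz 89.4 az x -63.7
-14.036923082289961 0.9240618343902568
```

Call:
carry_out([
  [[1,-25,0,33,0],[1,-25,0,33,0],[1,-25,0,33,0],[1,-25,0,33,0]],
])

```text
time: 2.93
position: [0.905, -0.2251, 0.3225]
tool_rot: [0.078, 0.671, -0.089, 0.732]
ft_force: [0.8, -1.1, 0.5]
grip_width: 0.0868
```

```bash
python3 - <<'E'
from h import *
p,R,o=st();print(np.degrees(np.arctan2(p[1],p[0])),np.hypot(*p[:2]))
E
```

```text
t 2.93 p [ 0.905  -0.2251  0.3225] q [-0.365  0.993  0.218  0.006  1.844 -1.697] w 0.0868 F [ 0.8 -1.1  0.5]
x [ 0.083 -0.026 -0.996] y [ 0.235  0.972 -0.005] z [ 0.968 -0.234  0.087] pitch below horiz 85.0 az x -17.2
-13.965581406723588 0.9326092464323752
```

Call:
carry_out([
  [[1,0,0,41,0],[1,0,0,41,0],[1,0,0,41,0],[1,0,0,41,0]],
])

```text
time: 3.27
position: [0.9455, -0.233, 0.3296]
tool_rot: [0.07, 0.62, -0.095, 0.776]
ft_force: [-0.0, -0.4, 0.1]
grip_width: 0.0869
```

```bash
python3 - <<'E'
from h import *
st()
E
```

```text
t 3.27 p [ 0.9455 -0.233   0.3296] q [-0.362  0.992  0.218  0.018  1.708 -1.692] w 0.0869 F [-0.  -0.4  0.1]
x [ 0.214 -0.061 -0.975] y [ 0.235  0.972 -0.01 ] z [ 0.948 -0.227  0.222] pitch below horiz 77.1 az x -16.0
```

Call:
carry_out([
  [[1,-35,0,21,0],[1,-35,0,21,0],[1,-35,0,21,0],[1,-35,0,21,0]],
])

```text
time: 3.6
position: [0.9153, -0.2226, 0.4498]
tool_rot: [0.066, 0.591, -0.097, 0.798]
ft_force: [0.7, 0.1, 0.3]
grip_width: 0.0871
```

```bash
python3 - <<'E'
from h import *
st()
E
```

```text
t 3.6 p [ 0.9153 -0.2226  0.4498] q [-0.366  0.861  0.218  0.029  1.766 -1.693] w 0.0871 F [0.7 0.1 0.3]
x [ 0.283 -0.078 -0.956] y [ 0.233  0.972 -0.01 ] z [ 0.93  -0.22   0.293] pitch below horiz 72.9 az x -15.4
```

Call:
carry_out([
  [[1,8,0,40,0],[1,8,0,40,0],[1,10,0,40,0],[1,12,0,39,0],[1,13,0,39,0],[1,15,0,38,0],[1,17,0,37,0],[1,18,0,37,0]],
])

```text
time: 4.27
position: [1.0112, -0.2408, 0.4483]
tool_rot: [0.047, 0.473, -0.107, 0.873]
ft_force: [-0.7, -1.5, 0.2]
grip_width: 0.0871
```

```bash
python3 - <<'E'
from h import *
st()
E
```

```text
t 4.27 p [ 1.0112 -0.2408  0.4483] q [-0.356  0.905  0.218  0.05   1.44  -1.69 ] w 0.0871 F [-0.7 -1.5  0.2]
x [ 0.529 -0.143 -0.837] y [ 0.232  0.973 -0.02 ] z [ 0.817 -0.183  0.548] pitch below horiz 56.8 az x -15.2
```

Call:
carry_out([
  [[1,24,0,33,0],[1,24,0,33,0],[1,25,0,33,0],[1,26,0,32,0],[1,28,0,30,0],[1,30,0,28,0],[1,30,0,28,0],[1,31,0,27,0]],
])

```text
time: 4.93
position: [1.1086, -0.2614, 0.4046]
tool_rot: [0.029, 0.359, -0.113, 0.926]
ft_force: [-0.0, -0.4, -0.9]
grip_width: 0.0874
```

```bash
python3 - <<'E'
from h import *
st()
E
```

```text
t 4.93 p [ 1.1086 -0.2614  0.4046] q [-0.347  1.012  0.218  0.076  1.08  -1.704] w 0.0874 F [-0.  -0.4 -0.9]
x [ 0.717 -0.188 -0.671] y [ 0.23   0.973 -0.027] z [ 0.658 -0.135  0.741] pitch below horiz 42.1 az x -14.7
```

Call:
carry_out([
  [[1,26,0,32,0],[1,28,0,30,0],[1,29,0,29,0],[1,31,0,27,0],[1,32,0,26,0],[1,33,0,25,0]],
])

```text
time: 5.43
position: [1.1547, -0.27, 0.4064]
tool_rot: [0.017, 0.275, -0.115, 0.954]
ft_force: [0.1, -0.5, 0.4]
grip_width: 0.0872
```

```bash
python3 - <<'E'
from h import *
st()
E
```

```text
t 5.43 p [ 1.1547 -0.27    0.4064] q [-0.344  1.057  0.218  0.104  0.858 -1.725] w 0.0872 F [ 0.1 -0.5  0.4]
x [ 0.822 -0.211 -0.529] y [ 0.229  0.973 -0.031] z [ 0.521 -0.096  0.848] pitch below horiz 32.0 az x -14.4
```

```bash
python3 - <<'E'
from h import *
p,R,o=st();go([.48,.18,.30],p,R)
E
```

```text
t 5.43 p [ 1.1547 -0.27    0.4064] q [-0.344  1.057  0.218  0.104  0.858 -1.725] w 0.0872 F [ 0.1 -0.5  0.4]
x [ 0.822 -0.211 -0.529] y [ 0.229  0.973 -0.031] z [ 0.521 -0.096  0.848] pitch below horiz 32.0 az x -14.4
shift mm [-593.1  286.4 -485.1]
```

Call:
carry_out([
  [[0.6,-30,14,-24,0],[0.6,-30,14,-24,0],[0.6,-30,14,-24,0],[0.6,-30,14,-24,0],[0.6,-30,14,-24,0],[0.6,-30,14,-24,0],[0.6,-30,14,-24,0],[0.6,-30,14,-24,0]],
])

```text
time: 6.1
position: [0.8938, -0.1027, 0.3957]
tool_rot: [0.015, 0.252, -0.119, 0.96]
ft_force: [0.0, -0.2, 0.5]
grip_width: 0.053
```

Call:
carry_out([
  [[0.6,-30,14,-24,0],[0.6,-30,14,-24,0],[0.6,-30,14,-24,0],[0.6,-30,14,-24,0],[0.6,-30,14,-24,0],[0.6,-30,14,-24,0]],
])

```text
time: 6.6
position: [0.8041, -0.0454, 0.3962]
tool_rot: [0.013, 0.244, -0.127, 0.961]
ft_force: [-0.0, -0.2, -0.2]
grip_width: 0.0523
```

```bash
python3 - <<'E'
from h import *
p,R,o=st();go([.48,.18,.30],p,R)
E
```

```text
t 6.6 p [ 0.8041 -0.0454  0.3962] q [-0.154  0.406  1.618 -1.196  0.113 -0.362] w 0.0523 F [-0.  -0.2 -0.2]
x [ 0.849 -0.239 -0.472] y [ 0.251  0.967 -0.037] z [ 0.466 -0.087  0.881] pitch below horiz 28.2 az x -15.7
shift mm [-283.4  140.1 -255.2]
```

```bash
cat > fit.py <<'E'
from h import *
from scipy.optimize import least_squares
D=[([.1469,.6068,.2217],[1.154,.528,1.434,0,1.181,-.178],[.083,.702,-.085,.702]),
([.5521,.1294,.3203],[.037,.354,1.446,-.007,1.351,-1.31],[.076,.705,-.081,.7]),
([.8965,-.2241,.2752],[-.363,1.041,.223,-.007,1.87,-1.699],[.081,.7,-.087,.704]),
([.905,-.2251,.3225],[-.365,.993,.218,.006,1.844,-1.697],[.078,.671,-.089,.732]),
([.9455,-.233,.3296],[-.362,.992,.218,.018,1.708,-1.692],[.07,.62,-.095,.776]),
([.9153,-.2226,.4498],[-.366,.861,.218,.029,1.766,-1.693],[.066,.591,-.097,.798]),
([1.0112,-.2408,.4483],[-.356,.905,.218,.05,1.44,-1.69],[.047,.473,-.107,.873]),
([1.1086,-.2614,.4046],[-.347,1.012,.218,.076,1.08,-1.704],[.029,.359,-.113,.926]),
([1.1547,-.27,.4064],[-.344,1.057,.218,.104,.858,-1.725],[.017,.275,-.115,.954]),
([.8041,-.0454,.3962],[-.154,.406,1.618,-1.196,.113,-.362],[.013,.244,-.127,.961])]
rx=lambda ax,t:Ro.from_rotvec(np.array(ax)*t)
def fk(k,q):
    h,a,b,L,d,e,f,g,s4,s6=k
    r=rx([0,0,1],q[0]);p=np.array([0,0,h])+r.apply([f,0,0])
    r=r*rx([0,1,0],q[1]);p=p+r.apply([0,0,a])
    r=r*rx([0,1,0],q[2]);p=p+r.apply([e,d,b])
    r=r*rx([0,0,1],s4*q[3])*rx([0,1,0],q[4]);p=p+r.apply([0,g,L])
    r=r*rx([0,0,1],s6*q[5])
    return p,r
def cal(s4,s6):
    def res(k): return np.concatenate([fk(list(k)+[s4,s6],q)[0]-P for P,q,_ in D])
    return least_squares(res,[.3,.4,.4,.2,.1,0,0,0])
B=[]
for s4 in(1,-1):
    o=cal(s4,1);B.append((o.cost,s4,o.x))
cost,s4,x=min(B,key=lambda t:t[0])
if __name__=="__main__":
    print([(b[0],b[1]) for b in B],x.round(4),s4)
    for s6 in(1,-1):
        for P,q,Q in D[::3]:
            p,r=fk(list(x)+[s4,s6],q);print(s6,(p-P).round(4),(r.inv()*Ro.from_quat(Q)).as_rotvec().round(3))
E
python3 fit.py
```

```text
[(np.float64(7.444114660961134e-07), 1), (np.float64(0.002868918655125858), -1)] [2.743e-01 5.881e-01 3.915e-01 3.055e-01 1.107e-01 1.141e-01 1.000e-04
 4.000e-04] 1
1 [ 0.0002 -0.0001  0.0003] [ 1.21  -1.209  1.207]
1 [ 0.0001  0.0001 -0.0004] [ 1.21  -1.21   1.209]
1 [-0.0001 -0.0005  0.0004] [ 1.208 -1.21   1.21 ]
1 [ 0.0001  0.0003 -0.0003] [ 1.209 -1.209  1.209]
-1 [ 0.0002 -0.0001  0.0003] [ 0.944 -1.357  0.941]
-1 [ 0.0001  0.0001 -0.0004] [-1.393 -1.08  -1.392]
-1 [-0.0001 -0.0005  0.0004] [-1.383 -1.085 -1.382]
-1 [ 0.0001  0.0003 -0.0003] [ 0.661 -1.467  0.661]
```

```bash
cat > ik.py <<'E'
from fit import *
K=list(x)+[1,1];OFF=Ro.from_rotvec(1.2092*np.array([1,-1,1]))
LO=np.array([-3.08,-.75,.22,-1.43,0,-2.85]);HI=np.array([3.08,2.2,2.44,4.57,2.65,2.85])
def tool(pitch,az):
    p,a=np.radians([pitch,az]);X=np.array([np.cos(p)*np.cos(a),np.cos(p)*np.sin(a),-np.sin(p)]);Y=np.array([-np.sin(a),np.cos(a),0])
    return np.c_[X,Y,np.cross(X,Y)]
def ik(P,R,seeds):
    best=None
    T=Ro.from_matrix(R)
    def f(q):
        p,r=fk(K,q);return np.r_[(p-P)*5,((r*OFF).inv()*T).as_rotvec()]
    for s in seeds:
        o=least_squares(f,np.clip(s,LO+.01,HI-.01),bounds=(LO,HI))
        if best is None or o.cost<best.cost-1e-9: best=o
    e=f(best.x);return best.x,np.linalg.norm(e[:3])/5*1000,np.degrees(np.linalg.norm(e[3:]))
E
python3 - <<'E'
from ik import *
hm=np.array([.4895,.179,.111])
az=-12.5;l=np.radians(az);zm=np.array([.5*np.cos(l),.5*np.sin(l),.866])
S=[[.4,.3,2.2,b,.5,c] for b in(-1.2,0,1,2.2,3.14,4.2) for c in(-2.,0,2)]
for pt in(30,40,50,60,70,80,90):
    R=tool(pt,az);X=R[:,0]
    for n,P in(("grasp",hm+.019*X),("pre",hm-.025*X),("out",hm+.019*X+.07*zm),("out2",hm+.019*X+.12*zm)):
        q,e,a=ik(P,R,S);print(pt,n,q.round(2),round(e,1),round(a,1))
br=np.array([.560,-.278,.1]);
print("final")
for az in range(-180,180,60):
    for pt in(60,75,90,105,120):
        R=tool(pt,az);hz=np.array([np.cos(np.radians(az)),np.sin(np.radians(az)),0])
        q,e,a=ik(br-.074*hz+.019*R[:,0],R,S);print(az,pt,q.round(2),round(e,1),round(a,1))
E
```

```text
30 grasp [0.42 0.91 2.31 3.76 1.11 1.62] 0.0 0.0
30 pre [0.5  0.86 2.36 3.83 1.11 1.63] 0.0 0.0
30 out [0.36 0.71 2.25 3.8  0.89 1.44] 0.0 0.0
30 out2 [0.33 0.59 2.19 3.86 0.75 1.29] 0.0 0.0
40 grasp [0.37 0.77 2.26 3.79 0.78 1.48] 0.0 0.0
40 pre [0.43 0.69 2.31 3.88 0.76 1.44] 0.0 0.0
40 out [0.32 0.59 2.18 3.94 0.58 1.23] 0.0 0.0
40 out2 [0.29 0.49 2.11 4.13 0.46 0.97] 0.0 0.0
50 grasp [0.32 0.66 2.19 3.95 0.47 1.24] 0.0 0.0
50 pre [0.36 0.56 2.22 4.12 0.44 1.11] 0.0 0.0
50 out [0.27 0.51 2.1  4.39 0.33 0.73] 0.0 0.0
50 out2 [ 0.24  0.43  2.02 -1.41  0.29  0.2 ] 0.0 0.0
60 grasp [0.27 0.59 2.11 4.57 0.24 0.57] 0.1 0.1
60 pre [ 0.29  0.49  2.12 -1.33  0.25  0.2 ] 0.0 0.0
60 out [ 0.23  0.47  2.   -0.87  0.29 -0.33] 0.0 0.0
60 out2 [ 0.2   0.41  1.92 -0.57  0.39 -0.67] 0.0 0.0
70 grasp [ 0.22  0.56  2.01 -0.53  0.29 -0.64] 0.0 0.0
70 pre [ 0.23  0.46  2.01 -0.41  0.38 -0.76] 0.0 0.0
70 out [ 0.18  0.46  1.9  -0.3   0.47 -0.92] 0.0 0.0
70 out2 [ 0.16  0.41  1.81 -0.23  0.6  -1.02] 0.0 0.0
80 grasp [ 0.17  0.56  1.91 -0.14  0.51 -1.07] 0.0 0.0
80 pre [ 0.18  0.48  1.89 -0.12  0.61 -1.0
[... 1235 characters left out ...]
1 -2.73] 0.0 0.0
0 90 [-0.72  0.64  1.71 -0.    0.78 -2.29] 0.0 0.0
0 105 [-0.64  0.72  1.55 -0.17  1.09 -2.11] 0.0 0.0
0 120 [-0.58  0.83  1.38 -0.28  1.39 -2.03] 0.0 0.0
60 60 [-0.97  0.79  1.49  0.51  1.16  2.41] 0.0 0.0
60 75 [-0.87  0.73  1.52  0.29  1.    2.62] 0.0 0.0
60 90 [-0.77  0.71  1.55  0.03  0.89  2.85] 1.3 1.9
60 105 [-0.6   0.73  1.58 -0.46  0.83 -2.85] 4.6 5.9
60 120 [-0.53  0.77  1.54 -0.66  0.95 -2.72] 0.0 0.0
120 60 [-0.75  0.98  0.98  0.15  1.68  1.85] 0.0 0.0
120 75 [-0.72  0.86  1.18  0.09  1.35  1.87] 0.0 0.0
120 90 [-0.68  0.78  1.37  0.    1.    1.94] 0.0 0.0
120 105 [-0.64  0.72  1.55 -0.17  0.64  2.11] 0.0 0.0
120 120 [-0.59  0.72  1.71 -0.76  0.33  2.71] 0.0 0.0
```

```bash
cat > sim.py <<'E'
from ik import *
V=np.array([2.79,2.79,3.14,3.14,3.14,3.14])*.7/12
def step(q,row,w):
    p,r=fk(K,q);T=r*OFF;P=p+T.apply(np.array(row[:3])/1000);T2=T*rx([1,0,0],np.radians(row[3]))
    f=lambda z:(lambda a:np.r_[(a[0]-P)*w,((a[1]*OFF).inv()*T2).as_rotvec()])(fk(K,z))
    lo,hi=np.maximum(LO,q-V),np.minimum(HI,q+V)
    return least_squares(f,np.clip(q,lo+1e-6,hi-1e-6),bounds=(lo,hi)).x
def desc(q):
    p,r=fk(K,q);R=(r*OFF).as_matrix();X=R[:,0]
    return p.round(3),"pitch",round(np.degrees(np.arcsin(-X[2])),1),"az",round(np.degrees(np.arctan2(X[1],X[0])),1),"yz",R[2,1].round(3),q.round(2)
E
python3 - <<'E'
from sim import *
for w in(1,2,5,10):
    q=np.clip(np.array([-.365,.993,.22,.006,1.844,-1.697]),LO,HI)
    for _ in range(4): q=step(q,(0,0,41,0),w)
    print(w,desc(q))
w=2
q0=np.array([-.154,.406,1.618,-1.196,.113,-.362])
for name,ps in (("inward, level, 12 rows (world dir -x arm plane)",0),):
  for dz in(0,-10,10):
    q=q0.copy()
    for i in range(14):
        p,r=fk(K,q);R=(r*OFF).as_matrix();d=np.array([-30*np.cos(q[0]),-30*np.sin(q[0]),dz]);q=step(q,list(R.T@d)+[0],w)
        if i%3==1: print(dz,i,desc(q))
E
```

```text
1 (array([ 0.93 , -0.23 ,  0.288]), 'pitch', np.float64(82.7), 'az', np.float64(-16.0), 'yz', np.float64(-0.005), array([-0.36,  1.03,  0.22,  0.01,  1.76, -1.69]))
2 (array([ 0.955, -0.236,  0.303]), 'pitch', np.float64(77.0), 'az', np.float64(-15.1), 'yz', np.float64(-0.006), array([-0.36,  1.02,  0.22,  0.02,  1.68, -1.69]))
5 (array([ 1.015, -0.251,  0.34 ]), 'pitch', np.float64(63.8), 'az', np.float64(-14.5), 'yz', np.float64(-0.007), array([-0.36,  1.01,  0.22,  0.05,  1.46, -1.69]))
10 (array([ 1.043, -0.258,  0.358]), 'pitch', np.float64(57.5), 'az', np.float64(-14.3), 'yz', np.float64(-0.008), array([-0.36,  1.  ,  0.22,  0.06,  1.35, -1.69]))
0 1 (array([ 0.746, -0.036,  0.4  ]), 'pitch', np.float64(28.8), 'az', np.float64(-15.6), 'yz', np.float64(-0.036), array([-0.15,  0.32,  1.74, -1.43,  0.1 , -0.13]))
0 4 (array([ 0.659, -0.023,  0.408]), 'pitch', np.float64(30.0), 'az', np.float64(-15.6), 'yz', np.float64(-0.036), array([-0.16,  0.18,  1.9 , -1.43,  0.1 , -0.12]))
0 7 (array([ 0.571, -0.009,  0.412]), 'pitch', np.float64(30.6), 'az', np.float64(-15.6), 'yz', np.float6
[... 1367 characters left out ...]
 ,  1.73, -1.24,  0.11, -0.32]))
10 4 (array([ 0.656, -0.022,  0.446]), 'pitch', np.float64(28.2), 'az', np.float64(-15.7), 'yz', np.float64(-0.037), array([-0.15,  0.13,  1.87, -1.02,  0.12, -0.54]))
10 7 (array([ 0.567, -0.008,  0.476]), 'pitch', np.float64(28.2), 'az', np.float64(-15.7), 'yz', np.float64(-0.037), array([-0.15, -0.06,  1.98, -0.62,  0.18, -0.94]))
10 10 (array([0.478, 0.006, 0.506]), 'pitch', np.float64(28.2), 'az', np.float64(-15.7), 'yz', np.float64(-0.037), array([-0.15, -0.27,  2.04, -0.35,  0.31, -1.22]))
10 13 (array([0.389, 0.019, 0.536]), 'pitch', np.float64(28.2), 'az', np.float64(-15.7), 'yz', np.float64(-0.037), array([-0.15, -0.49,  2.06, -0.22,  0.51, -1.37]))
```

```bash
python3 - <<'E'
from sim import *
q0=np.array([-.154,.406,1.618,-1.196,.113,-.362])
def run(q,d,n,lab):
    for i in range(n):
        p,r=fk(K,q);R=(r*OFF).as_matrix();q=step(q,list(R.T@np.array(d,float))+[0],2)
    print(lab,d,n,desc(q));return q
for tx in(.62,.5,.42):
    n=max(1,round((.8-tx)*1000/30))
    q=run(q0,(-30,3,0),n,"B in")
    for k in range(3): q=run(q,(0,0,-40),2,"B down")
    q=run(q,(-15,0,-35),3,"B down-in")
q=run(q0,(-28,3,17),20,"A")
q=run(q,(-36,8,-17),8,"A pull");q=run(q,(-36,8,-17),8,"A pull")
E
```

```text
B in (-30, 3, 0) 6 (array([ 0.628, -0.028,  0.41 ]), 'pitch', np.float64(30.3), 'az', np.float64(-15.6), 'yz', np.float64(-0.035), array([-0.18,  0.13,  1.96, -1.43,  0.08, -0.14]))
B down (0, 0, -40) 2 (array([ 0.633, -0.029,  0.361]), 'pitch', np.float64(34.7), 'az', np.float64(-15.3), 'yz', np.float64(-0.031), array([-0.19,  0.2 ,  1.97, -1.43,  0.06, -0.14]))
B down (0, 0, -40) 2 (array([ 0.641, -0.031,  0.312]), 'pitch', np.float64(39.1), 'az', np.float64(-15.1), 'yz', np.float64(-0.028), array([-0.2 ,  0.28,  1.96, -1.43,  0.05, -0.13]))
B down (0, 0, -40) 2 (array([ 0.652, -0.032,  0.261]), 'pitch', np.float64(43.3), 'az', np.float64(-14.9), 'yz', np.float64(-0.025), array([-0.2 ,  0.38,  1.95, -1.43,  0.05, -0.13]))
B down-in (-15, 0, -35) 3 (array([ 0.626, -0.033,  0.199]), 'pitch', np.float64(49.8), 'az', np.float64(-14.8), 'yz', np.float64(-0.021), array([-0.22,  0.45,  1.99, -1.43,  0.03, -0.14]))
B in (-30, 3, 0) 10 (array([ 0.508, -0.016,  0.411]), 'pitch', np.float64(30.5), 'az', np.float64(-15.5), 'yz', np.float64(-0.035), array([-0.23, -0.08,  2.17, -1.24,  0.04, -0.
[... 1513 characters left out ...]
([0.373, 0.009, 0.267]), 'pitch', np.float64(48.2), 'az', np.float64(-18.0), 'yz', np.float64(-0.046), array([-0.23, -0.03,  2.44, -1.43,  0.06, -0.15]))
A (-28, 3, 17) 20 (array([0.253, 0.033, 0.736]), 'pitch', np.float64(28.3), 'az', np.float64(-17.2), 'yz', np.float64(-0.048), array([-0.14, -0.73,  1.59, -0.15,  1.21, -1.5 ]))
A pull (-36, 8, -17) 8 (array([ 0.136, -0.007,  0.627]), 'pitch', np.float64(37.3), 'az', np.float64(-12.4), 'yz', np.float64(-0.007), array([ 1.08, -0.75,  1.77, -0.88,  1.71, -0.6 ]))
A pull (-36, 8, -17) 8 (array([0.017, 0.04 , 0.502]), 'pitch', np.float64(45.2), 'az', np.float64(-14.0), 'yz', np.float64(-0.035), array([ 2.14, -0.37,  1.91, -0.61,  2.13,  0.58]))
```

```bash
cat >> sim.py <<'E'
def plan(q,segs,show=True):
    for d,n in segs:
        rows=[]
        for i in range(n):
            p,r=fk(K,q);R=(r*OFF).as_matrix();row=[round(v) for v in R.T@np.array(d,float)];rows.append(row);q=step(q,row+[0],2)
        if show: print(d,n,rows)
        print(desc(q))
    return q
E
python3 - <<'E'
from sim import *
q=np.array([-.154,.406,1.618,-1.196,.113,-.362])
q=plan(q,[((-36,2,0),8),((0,0,-41),8),((-8,0,-40),8),((-8,0,-40),4)])
E
```

```text
(-36, 2, 0) 8 [[-31, -7, -17], [-31, -7, -17], [-31, -7, -17], [-31, -7, -18], [-31, -7, -18], [-30, -7, -18], [-30, -7, -18], [-30, -7, -18]]
(array([ 0.52, -0.03,  0.41]), 'pitch', np.float64(30.3), 'az', np.float64(-15.5), 'yz', np.float64(-0.035), array([-0.27, -0.06,  2.16, -1.43,  0.  , -0.18]))
(0, 0, -41) 8 [[21, 1, -35], [22, 1, -34], [24, 1, -34], [25, 1, -33], [26, 1, -31], [27, 1, -30], [29, 1, -29], [30, 1, -28]]
(array([ 0.538, -0.034,  0.241]), 'pitch', np.float64(48.9), 'az', np.float64(-15.4), 'yz', np.float64(-0.026), array([-0.27,  0.27,  2.16, -1.43,  0.  , -0.18]))
(-8, 0, -40) 8 [[25, -1, -32], [26, -1, -31], [28, -1, -30], [29, -1, -29], [30, -1, -28], [31, -1, -27], [32, -1, -25], [33, -1, -24]]
(array([ 0.542, -0.038,  0.051]), 'pitch', np.float64(66.9), 'az', np.float64(-15.7), 'yz', np.float64(-0.017), array([-0.27,  0.67,  2.07, -1.43,  0.  , -0.18]))
(-8, 0, -40) 4 [[34, -1, -23], [35, -1, -22], [35, -1, -20], [36, -1, -19]]
(array([ 0.553, -0.04 , -0.071]), 'pitch', np.float64(74.5), 'az', np.float64(-15.9), 'yz', np.float64(-0.012), array([-0.27,  0.92,  1.95, -1.43,  0.  , -0.18]))
```

Call:
carry_out([
  [[0.6,-31,0,-18,0],[0.6,-31,0,-18,0],[0.6,-31,0,-18,0],[0.6,-31,0,-18,0],[0.6,-31,0,-18,0],[0.6,-31,0,-18,0],[0.6,-31,0,-18,0],[0.6,-31,0,-18,0]],
])

```text
time: 7.27
position: [0.534, 0.0273, 0.456]
tool_rot: [0.022, 0.226, -0.127, 0.966]
ft_force: [0.0, 0.9, 0.2]
grip_width: 0.0522
```

```bash
python3 - <<'E'
from sim import *
p,R,o=st()
plan(o["q"],[((0,0,-41),8),((-6,0,-40),7)])
hm=np.array([.4895,.179,.111]);S=[[.25,.5,2,b,.3,c] for b in(-1.2,-.6,0) for c in(-1.,-.3,.3)]
l=np.radians(-13);hz=np.array([np.cos(l),np.sin(l),0]);zm=.5*hz+[0,0,.866]
for pt in(58,62,66,70):
    for az in(-12,-15):
        R=tool(pt,az);X=R[:,0]
        for n,P in(("pre",hm-.03*X),("grasp",hm+.012*X),("out",hm+.012*X+.07*zm),("lay",np.array([.62,.2,.01])),("final",np.array([.56,-.278,.1])-.074*hz+.01*X)):
            q,e,a=ik(P,R,S);print(pt,az,n,q.round(2),round(e,1),round(a,1))
E
```

```text
t 7.27 p [0.534  0.0273 0.456 ] q [-0.044 -0.07   2.08  -1.43   0.2   -0.06 ] w 0.0522 F [0.  0.9 0.2]
x [ 0.866 -0.235 -0.442] y [ 0.256  0.967 -0.014] z [ 0.43  -0.101  0.897] pitch below horiz 26.2 az x -15.2
(0, 0, -41) 8 [[18, 1, -37], [20, 1, -36], [21, 0, -35], [22, 0, -34], [24, 0, -33], [25, 0, -32], [26, 0, -31], [28, 0, -30]]
(array([0.546, 0.024, 0.279]), 'pitch', np.float64(44.7), 'az', np.float64(-15.0), 'yz', np.float64(-0.01), array([-0.09,  0.22,  2.13, -1.43,  0.12, -0.04]))
(-6, 0, -40) 7 [[24, -1, -33], [25, -1, -32], [27, -1, -30], [28, -1, -29], [29, -1, -28], [30, -1, -27], [31, -1, -26]]
(array([0.553, 0.035, 0.115]), 'pitch', np.float64(60.3), 'az', np.float64(-18.3), 'yz', np.float64(-0.031), array([-0.07,  0.55,  2.07, -1.43,  0.12,  0.01]))
58 -12 pre [ 0.31  0.48  2.13 -1.43  0.27  0.31] 1.0 0.8
58 -12 grasp [ 0.28  0.57  2.09 -1.43  0.25  0.29] 3.9 3.0
58 -12 out [ 0.24  0.46  2.03 -1.03  0.27 -0.17] 0.0 0.0
58 -12 lay [ 0.25  0.82  1.82 -1.43  0.24  0.27] 2.6 2.4
58 -12 final [-0.79  0.57  2.01  0.79  0.28 -2.85] 9.3 8.7
58 -15 pre [ 0.33  0.49  2.13 -1
[... 1290 characters left out ...]
.0 0.0
66 -15 lay [ 0.23  0.81  1.76 -0.79  0.27 -0.34] 0.0 0.0
66 -15 final [-0.8   0.58  2.02  0.8   0.28 -2.85] 1.2 1.1
70 -12 pre [ 0.23  0.45  2.01 -0.4   0.39 -0.78] 0.0 0.0
70 -12 grasp [ 0.22  0.55  2.01 -0.5   0.3  -0.68] 0.0 0.0
70 -12 out [ 0.18  0.45  1.9  -0.29  0.48 -0.94] 0.0 0.0
70 -12 lay [ 0.21  0.8   1.73 -0.46  0.32 -0.74] 0.0 0.0
70 -12 final [-0.8   0.58  1.98  0.59  0.35 -2.69] 0.0 0.0
70 -15 pre [ 0.24  0.46  2.   -0.43  0.41 -0.69] 0.0 0.0
70 -15 grasp [ 0.23  0.55  2.01 -0.54  0.32 -0.59] 0.0 0.0
70 -15 out [ 0.19  0.45  1.89 -0.32  0.5  -0.86] 0.0 0.0
70 -15 lay [ 0.22  0.8   1.72 -0.49  0.34 -0.65] 0.0 0.0
70 -15 final [-0.79  0.58  1.98  0.56  0.33 -2.61] 0.0 0.0
```

```bash
python3 - <<'E'
from sim import *
p,R,o=st();q=o["q"]
for a in((0,-10),(-6,-10),(-12,-10),(-12,-7)):
    print(a);z=plan(q,[((*a,-38),8),((a[0]-4,0,-39),8),((-15,0,-36),4)],False)
E
```

```text
t 7.27 p [0.534  0.0273 0.456 ] q [-0.044 -0.07   2.08  -1.43   0.2   -0.06 ] w 0.0522 F [0.  0.9 0.2]
x [ 0.866 -0.235 -0.442] y [ 0.256  0.967 -0.014] z [ 0.43  -0.101  0.897] pitch below horiz 26.2 az x -15.2
(0, -10)
(array([ 0.544, -0.047,  0.292]), 'pitch', np.float64(43.2), 'az', np.float64(-16.7), 'yz', np.float64(-0.025), array([-0.29,  0.18,  2.15, -1.43,  0.  , -0.17]))
(array([ 0.562, -0.05 ,  0.112]), 'pitch', np.float64(60.4), 'az', np.float64(-16.4), 'yz', np.float64(-0.015), array([-0.29,  0.55,  2.07, -1.43,  0.  , -0.17]))
(array([ 0.544, -0.052,  0.022]), 'pitch', np.float64(68.9), 'az', np.float64(-17.1), 'yz', np.float64(-0.015), array([-0.3 ,  0.73,  2.05, -1.43,  0.  , -0.18]))
(-6, -10)
(array([ 0.49 , -0.041,  0.299]), 'pitch', np.float64(43.2), 'az', np.float64(-17.8), 'yz', np.float64(-0.033), array([-0.31,  0.08,  2.24, -1.43,  0.  , -0.19]))
(array([ 0.453, -0.04 ,  0.158]), 'pitch', np.float64(61.4), 'az', np.float64(-19.1), 'yz', np.float64(-0.03), array([-0.33,  0.36,  2.28, -1.43,  0.  , -0.2 ]))
(array([ 0.432, -0.041,  0.09 ]), 'pitch', np.float64(7
[... 399 characters left out ...]
[-0.31,  0.18,  2.44, -1.43,  0.05, -0.17]))
(array([ 0.346, -0.006,  0.142]), 'pitch', np.float64(68.4), 'az', np.float64(-27.7), 'yz', np.float64(-0.069), array([-0.27,  0.32,  2.44, -1.43,  0.08, -0.13]))
(-12, -7)
(array([ 0.432, -0.016,  0.305]), 'pitch', np.float64(42.7), 'az', np.float64(-17.0), 'yz', np.float64(-0.027), array([-0.3 , -0.03,  2.34, -1.43,  0.  , -0.18]))
(array([0.363, 0.002, 0.193]), 'pitch', np.float64(60.1), 'az', np.float64(-21.4), 'yz', np.float64(-0.049), array([-0.25,  0.17,  2.44, -1.43,  0.06, -0.13]))
(array([0.343, 0.015, 0.143]), 'pitch', np.float64(68.2), 'az', np.float64(-26.2), 'yz', np.float64(-0.064), array([-0.19,  0.32,  2.44, -1.43,  0.1 , -0.07]))
```

```bash
python3 - <<'E'
from sim import *
q=robot.get_obs()["q"]
z=plan(q,[((-2,-7,-39),8),((-6,2,-39),8),((-10,3,-38),3)])
E
```

```text
(-2, -7, -39) 8 [[17, -7, -35], [18, -7, -34], [20, -7, -34], [21, -7, -33], [22, -7, -32], [23, -7, -31], [25, -7, -30], [26, -7, -29]]
(array([ 0.525, -0.03 ,  0.292]), 'pitch', np.float64(43.7), 'az', np.float64(-15.5), 'yz', np.float64(-0.015), array([-0.27,  0.15,  2.18, -1.43,  0.  , -0.16]))
(-6, 2, -39) 8 [[22, 1, -33], [24, 1, -32], [25, 1, -31], [26, 1, -30], [27, 1, -29], [28, 1, -28], [29, 1, -26], [30, 1, -25]]
(array([ 0.525, -0.017,  0.124]), 'pitch', np.float64(61.5), 'az', np.float64(-14.7), 'yz', np.float64(-0.005), array([-0.24,  0.5 ,  2.14, -1.43,  0.01, -0.14]))
(-10, 3, -38) 3 [[28, 1, -27], [29, 1, -26], [30, 1, -25]]
(array([ 0.525, -0.007,  0.054]), 'pitch', np.float64(67.8), 'az', np.float64(-15.1), 'yz', np.float64(-0.006), array([-0.22,  0.65,  2.1 , -1.43,  0.02, -0.11]))
```

Call:
carry_out([
  [[0.6,17,-7,-35,0],[0.6,18,-7,-34,0],[0.6,20,-7,-34,0],[0.6,21,-7,-33,0],[0.6,22,-7,-32,0],[0.6,23,-7,-31,0],[0.6,25,-7,-30,0],[0.6,26,-7,-29,0]],
])

```text
time: 7.93
position: [0.5249, -0.0259, 0.3565]
tool_rot: [0.034, 0.31, -0.122, 0.942]
ft_force: [-0.1, -0.0, 0.8]
grip_width: 0.0522
```

```bash
python3 - <<'E'
from sim import *
p,R,o=st();q=o["q"]
z=plan(q,[((-6,2,-39),8),((-10,3,-38),3)])
E
```

```text
t 7.93 p [ 0.5249 -0.0259  0.3565] q [-2.610e-01  3.400e-02  2.171e+00 -1.430e+00  2.000e-03 -1.550e-01] w 0.0522 F [-0.1 -0.   0.8]
x [ 0.777 -0.21  -0.593] y [ 0.252  0.968 -0.012] z [ 0.577 -0.14   0.805] pitch below horiz 36.4 az x -15.1
(-6, 2, -39) 8 [[18, 1, -35], [19, 1, -34], [21, 1, -34], [22, 1, -33], [23, 1, -32], [25, 1, -31], [26, 1, -30], [27, 1, -29]]
(array([ 0.504, -0.013,  0.201]), 'pitch', np.float64(54.4), 'az', np.float64(-14.2), 'yz', np.float64(-0.002), array([-0.25,  0.31,  2.21, -1.43,  0.  , -0.14]))
(-10, 3, -38) 3 [[25, 1, -31], [26, 1, -30], [27, 1, -29]]
(array([ 0.497, -0.003,  0.141]), 'pitch', np.float64(61.2), 'az', np.float64(-14.0), 'yz', np.float64(-0.001), array([-0.22,  0.44,  2.2 , -1.43,  0.01, -0.12]))
```

Call:
carry_out([
  [[0.6,18,0,-35,0],[0.6,19,0,-34,0],[0.6,21,0,-34,0],[0.6,22,0,-33,0],[0.6,23,0,-32,0],[0.6,25,0,-31,0],[0.6,26,0,-30,0],[0.6,27,0,-29,0]],
])

```text
time: 8.6
position: [0.5073, -0.0176, 0.2246]
tool_rot: [0.05, 0.433, -0.112, 0.893]
ft_force: [0.6, 0.1, -0.4]
grip_width: 0.0523
```

```bash
python3 - <<'E'
from sim import *
p,R,o=st();q=o["q"]
z=plan(q,[((-4,2,-39),8),((-10,3,-38),3)])
E
```

```text
t 8.6 p [ 0.5073 -0.0176  0.2246] q [-2.54e-01  2.62e-01  2.21e+00 -1.43e+00  1.00e-03 -1.51e-01] w 0.0523 F [ 0.6  0.1 -0.4]
x [ 0.6   -0.157 -0.784] y [ 0.244  0.97  -0.008] z [ 0.762 -0.187  0.62 ] pitch below horiz 51.7 az x -14.7
(-4, 2, -39) 8 [[28, 1, -28], [29, 1, -27], [30, 1, -25], [31, 1, -24], [32, 1, -23], [33, 1, -22], [33, 1, -21], [34, 1, -20]]
(array([ 0.54 , -0.004,  0.034]), 'pitch', np.float64(68.4), 'az', np.float64(-14.9), 'yz', np.float64(-0.006), array([-0.2 ,  0.7 ,  2.06, -1.43,  0.02, -0.1 ]))
(-10, 3, -38) 3 [[31, 1, -24], [32, 1, -23], [33, 1, -22]]
(array([ 0.541,  0.007, -0.049]), 'pitch', np.float64(74.1), 'az', np.float64(-16.6), 'yz', np.float64(-0.012), array([-0.17,  0.87,  1.99, -1.43,  0.03, -0.07]))
```

Call:
carry_out([
  [[0.6,22,1,-34,0],[0.6,23,1,-33,0],[0.6,24,1,-33,0],[0.6,25,1,-32,0],[0.6,26,1,-31,0],[0.6,27,1,-31,0],[0.6,28,1,-30,0]],
])

```text
time: 9.18
position: [0.4766, 0.0149, 0.1083]
tool_rot: [0.063, 0.539, -0.103, 0.834]
ft_force: [0.6, 0.5, -0.5]
grip_width: 0.0525
```

```bash
python3 - <<'E'
from sim import *
p,R,o=st();q=o["q"]
E
```

```text
t 9.18 p [0.4766 0.0149 0.1083] q [-0.184  0.499  2.214 -1.43   0.03  -0.09 ] w 0.0525 F [ 0.6  0.5 -0.5]
x [ 0.399 -0.104 -0.911] y [ 0.24   0.971 -0.006] z [ 0.885 -0.216  0.412] pitch below horiz 65.7 az x -14.6
```

Call:
carry_out([
  [[0.6,26,-16,-26,0],[0.6,27,-14,-26,0],[0.6,27,-10,-26,0]],
])

```text
time: 9.43
position: [0.463, -0.0093, 0.0598]
tool_rot: [0.065, 0.58, -0.098, 0.806]
ft_force: [0.0, 0.6, 0.2]
grip_width: 0.0523
```

```bash
python3 - <<'E'
from sim import *
p,R,o=st();q=o["q"]
hm=np.array([.4895,.179,.111])
go(p+[0,0,.2],p,R);go(hm-.06*R[:,0]+[0,0,.1],p+[0,0,.2],R)
im=robot.camera("wrist")
E
```

```text
t 9.43 p [ 0.463  -0.0093  0.0598] q [-2.61e-01  6.07e-01  2.21e+00 -1.43e+00  1.00e-03 -1.68e-01] w 0.0523 F [0.  0.6 0.2]
x [ 0.308 -0.083 -0.948] y [ 0.234  0.972 -0.01 ] z [ 0.922 -0.218  0.319] pitch below horiz 71.4 az x -15.2
shift mm [-189.6   -2.    63.7]
shift mm [-21.3 189.8 -32.2]
```

Call:
carry_out([
  [[0.6,-38,0,13,0],[0.6,-38,0,13,0],[0.6,-38,0,13,0],[0.6,-38,0,13,0],[0.6,-34,14,8,0],[0.6,-20,32,-8,0],[0.6,-6,38,-10,0],[0.6,0,39,-10,0]],
])

```text
time: 10.15
position: [0.4353, 0.0921, 0.1375]
tool_rot: [0.054, 0.549, -0.127, 0.825]
ft_force: [1.0, -0.0, 0.1]
grip_width: 0.0522
```

Call:
carry_out([
  [[0.6,0,39,-8,0],[0.6,0,30,-6,0]],
])

```text
time: 10.32
position: [0.4406, 0.166, 0.1295]
tool_rot: [0.055, 0.547, -0.127, 0.825]
ft_force: [-0.4, -0.0, 0.5]
grip_width: 0.0524
```

```bash
python3 - <<'E'
from h import *
p,R,o=st();m=robot.camera_model("wrist")
im=robot.camera("wrist");cv2.imwrite("pics/w1.png",im[:,:,::-1])
np.save("w1.npy",m,allow_pickle=True)
hm=np.array([.4895,.179,.111]);go(hm,p,R)
print(m["R"].round(3),(-m["R"].T@m["t"]).round(3),[proj(m,X).round() for X in(hm,[.526,.171,.175])])
E
```

```text
t 10.32 p [0.4406 0.166  0.1295] q [ 0.285  0.459  2.116 -0.822  0.344 -0.273] w 0.0524 F [-0.4 -0.   0.5]
x [ 0.368 -0.15  -0.918] y [ 0.269  0.962 -0.049] z [ 0.89  -0.229  0.395] pitch below horiz 66.6 az x -22.1
shift mm [33.  26.6 33.2]
[[ 0.27   0.962 -0.048]
 [ 0.766 -0.184  0.616]
 [ 0.584 -0.203 -0.786]] [0.318 0.207 0.251] [array([358., 318.]), array([363., 462.])]
```

View pics/w1.png

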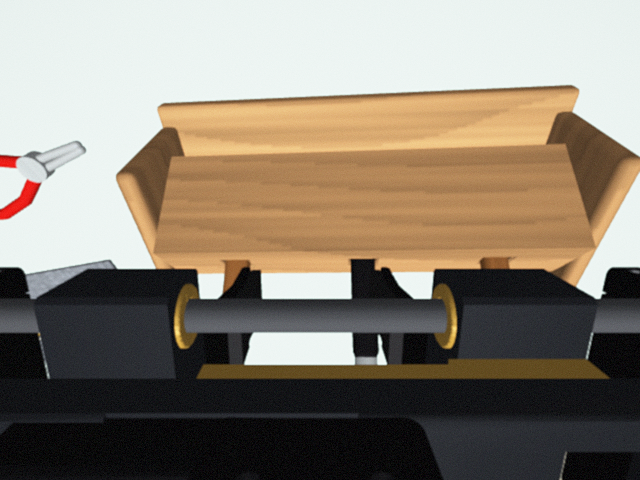

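```bash
python3 - <<'E'
from h import *
mt,ms=robot.camera_model("top"),robot.camera_model("side");mw=np.load("w1.npy",allow_pickle=True).item()
t=lambda x,y:(200+x*.3,195+y*.3); s=lambda x,y:(230+(x-400)/4,155+y/4)
F=tri((mw,(366.5,357)),(mt,t(197,120)),(ms,s(625,180)));
print("ferr",F.round(4),[ (proj(m,F)-c).round(1) for m,c in((mw,(366.5,357)),(mt,t(197,120)),(ms,s(625,180)))])
B=tri((mw,(363,261)),(mt,t(195,168)),(ms,s(575,250)));print("base",B.round(4),np.linalg.norm(F-B))
# rack bar upper edge direction in wrist: left (155,250)->right(592,244)
d=F-B;d/=np.linalg.norm(d);print(d.round(3),np.degrees(np.arctan2(d[1],d[0])))
p,R,o=st()
l=np.radians(-13);zm=np.array([.5*np.cos(l),.5*np.sin(l),.866])
for hm in(F-.023*zm,B+.034*zm): go(hm,p,R);print(hm)
E
```

```text
ferr [0.502  0.1783 0.1299] [array([-3.6,  1.1]), array([-0.5, -1.4]), array([-1.5,  0.6])]
base [0.4679 0.1848 0.0828] 0.058477944084304886
[ 0.582 -0.112  0.806] -10.89639473525851
t 10.37 p [0.4423 0.1715 0.1295] q [ 0.293  0.46   2.112 -0.819  0.341 -0.272] w 0.0522 F [ 1.7  4.3 -0.4]
x [ 0.373 -0.142 -0.917] y [ 0.263  0.964 -0.043] z [ 0.89  -0.225  0.397] pitch below horiz 66.5 az x -20.9
shift mm [34.6 22.6 33.2]
[0.49075368 0.18086047 0.10999701]
shift mm [30.2 21.  28.5]
[0.48449539 0.18099987 0.11225416]
```

Call:
carry_out([
  [[0.6,0,13,0,0],[0.6,2,10,6,0],[0.6,10,0,8,0],[0.6,10,0,8,0],[0.6,10,0,6,0],[0.6,0,0,0,0]],
])

```text
time: 10.87
position: [0.485, 0.1893, 0.1084]
tool_rot: [0.051, 0.547, -0.117, 0.828]
ft_force: [0.2, -0.2, -0.1]
grip_width: 0.0522
```

```bash
python3 - <<'E'
from h import *
p,R,o=st();m=robot.camera_model("wrist")
im=robot.camera("wrist");cv2.imwrite("pics/w2.png",im[:,:,::-1]);s=robot.camera("side")
w=np.hstack([im[200:440,150:470],cv2.resize(s[155:245,230:350],(320,240),interpolation=cv2.INTER_CUBIC)]);cv2.imwrite("pics/w2c.png",w[:,:,::-1])
go([.4890,.1815,.1105],p,R)
E
```

```text
t 10.87 p [0.485  0.1893 0.1084] q [ 0.301  0.54   2.02  -0.793  0.346 -0.306] w 0.0522 F [ 0.2 -0.2 -0.1]
x [ 0.375 -0.137 -0.917] y [ 0.249  0.968 -0.042] z [ 0.893 -0.213  0.397] pitch below horiz 66.5 az x -20.0
shift mm [ 0.7 -6.6  6. ]
```

View pics/w2c.png

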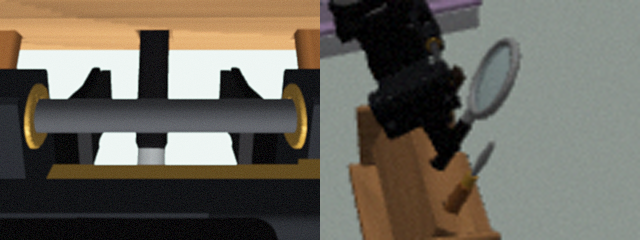

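Call:
carry_out([
  [[0.6,5,-6,4,0],[0.5,6,0,3,0],[0.4,0,0,0,0],[0.2,0,0,0,0],[0,0,0,0,0],[0,0,0,0,0]],
], force=30)

```text
time: 11.47
position: [0.4914, 0.176, 0.1007]
tool_rot: [0.052, 0.548, -0.119, 0.826]
ft_force: [0.2, 0.9, 0.2]
grip_width: 0.0268
```

```bash
python3 - <<'E'
from h import *
p,R,o=st()
l=np.radians(-12.5);zm=np.array([.5*np.cos(l),.5*np.sin(l),.866]);print("z_mag in tool",(R.T@zm).round(3))
E
```

```text
t 11.47 p [0.4914 0.176  0.1007] q [ 0.268  0.557  2.023 -0.818  0.325 -0.303] w 0.0268 F [0.2 0.9 0.2]
x [ 0.37  -0.14  -0.918] y [ 0.254  0.966 -0.045] z [ 0.893 -0.217  0.393] pitch below horiz 66.7 az x -20.8
z_mag in tool [-0.599 -0.019  0.8  ]
```

Still closing, so I'll wait two rows more.

Call:
carry_out([
  [[0,0,0,0,0],[0,0,0,0,0],[0,0,0,0,0],[0,0,0,0,0]],
], force=30)

```text
time: 11.8
position: [0.4925, 0.1798, 0.1012]
tool_rot: [0.054, 0.547, -0.116, 0.827]
ft_force: [1.1, -1.0, -0.6]
grip_width: 0.0149
```

```bash
python3 - <<'E'
from h import *
p,R,o=st()
E
```

```text
t 11.8 p [0.4925 0.1798 0.1012] q [ 0.271  0.556  2.022 -0.816  0.318 -0.303] w 0.0149 F [ 1.1 -1.  -0.6]
x [ 0.375 -0.132 -0.918] y [ 0.251  0.967 -0.037] z [ 0.892 -0.217  0.396] pitch below horiz 66.6 az x -19.4
```

Call:
carry_out([
  [[0,-6,0,8,0],[0,-6,0,8,0],[0,-8,0,10,0]],
])

```text
time: 12.05
position: [0.5054, 0.1776, 0.1273]
tool_rot: [0.054, 0.55, -0.115, 0.825]
ft_force: [1.7, 1.3, -5.9]
grip_width: 0.0147
```

```bash
python3 - <<'E'
from h import *
p,R,o=st();P0=np.array([.4925,.1798,.1012]);d=p-P0
l=np.radians(-12.5);zm=np.array([.5*np.cos(l),.5*np.sin(l),.866]);print("along",d@zm,"off",(d-zm*(d@zm)).round(4));print((R.T@zm).round(3), (R.T@(d-zm*(d@zm))*1000).round(1))
E
```

```text
t 12.05 p [0.5054 0.1776 0.1273] q [ 0.256  0.507  1.976 -0.622  0.388 -0.523] w 0.0147 F [ 1.7  1.3 -5.9]
x [ 0.368 -0.131 -0.92 ] y [ 0.249  0.968 -0.038] z [ 0.896 -0.215  0.389] pitch below horiz 67.0 az x -19.6
along 0.029168442025400025 off [-0.0013  0.0009  0.0009]
[-0.603 -0.016  0.798] [-1.4  0.5 -1.1]
```

Call:
carry_out([
  [[0,-6,0,10,0],[0,-7,0,10,0],[0,-7,0,10,0],[0,-8,0,11,0],[0,-8,0,11,0]],
])

```text
time: 12.47
position: [0.5358, 0.17, 0.1804]
tool_rot: [0.052, 0.554, -0.116, 0.822]
ft_force: [-0.1, 0.5, -1.1]
grip_width: 0.0145
```

```bash
python3 - <<'E'
from h import *
p,R,o=st();P0=np.array([.4925,.1798,.1012]);d=p-P0
l=np.radians(-12.5);zm=np.array([.5*np.cos(l),.5*np.sin(l),.866]);print("along",d@zm,"off",(d-zm*(d@zm)).round(4))
go([.63,.15,.20],p,R)
s=robot.camera("side");cv2.imwrite("pics/s3.png",cv2.resize(s[130:280,200:400],(800,600),interpolation=cv2.INTER_CUBIC)[:,:,::-1])
E
```

```text
t 12.47 p [0.5358 0.17   0.1804] q [ 0.224  0.431  1.867 -0.415  0.549 -0.78 ] w 0.0145 F [-0.1  0.5 -1.1]
x [ 0.358 -0.134 -0.924] y [ 0.249  0.968 -0.044] z [ 0.9   -0.214  0.38 ] pitch below horiz 67.5 az x -20.6
along 0.09077788878899855 off [-0.0011 -0.      0.0006]
shift mm [18.3  3.3 96.5]
```

View pics/s3.png

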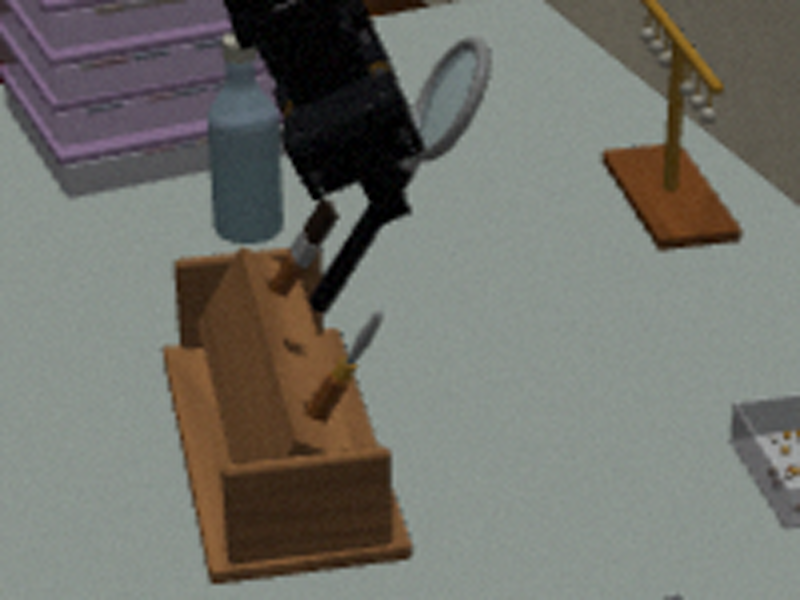

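Call:
carry_out([
  [[0,13,7,34,0],[0,13,7,34,0],[0,13,7,34,0],[0,30,2,5,0],[0,30,0,0,0],[0,25,0,-5,0],[0,10,0,-3,0]],
], force=15)

```text
time: 13.1
position: [0.6822, 0.151, 0.0937]
tool_rot: [0.051, 0.553, -0.117, 0.823]
ft_force: [-0.7, -0.9, -1.7]
grip_width: 0.0145
```

```bash
python3 - <<'E'
from h import *
p,R,o=st();go(p+[.01,-.002,-.02],p,R)
E
```

```text
t 13.1 p [0.6822 0.151  0.0937] q [ 0.14   0.702  1.605 -0.387  0.515 -0.88 ] w 0.0145 F [-0.7 -0.9 -1.7]
x [ 0.361 -0.137 -0.922] y [ 0.25   0.967 -0.046] z [ 0.899 -0.214  0.383] pitch below horiz 67.3 az x -20.8
shift mm [22.3  1.5  1.7]
```

Call:
carry_out([
  [[0,12,0,-5,0],[0,12,0,-5,0],[0,10,0,-3,0],[0,10,0,-3,0]],
], force=12)

```text
time: 13.43
position: [0.6863, 0.1482, 0.0458]
tool_rot: [0.05, 0.55, -0.116, 0.825]
ft_force: [0.6, -0.3, 0.3]
grip_width: 0.0146
```

```bash
python3 - <<'E'
from h import *
p,R,o=st()
s=robot.camera("side");t=robot.camera("top")
w=np.hstack([cv2.resize(s[130:250,250:410],(400,300)),cv2.resize(t[150:270,200:360],(400,300))]);cv2.imwrite("pics/s4.png",w[:,:,::-1])
E
```

```text
t 13.43 p [0.6863 0.1482 0.0458] q [ 0.135  0.779  1.619 -0.465  0.425 -0.8  ] w 0.0146 F [ 0.6 -0.3  0.3]
x [ 0.367 -0.137 -0.92 ] y [ 0.247  0.968 -0.045] z [ 0.897 -0.211  0.389] pitch below horiz 66.9 az x -20.4
```

View pics/s4.png

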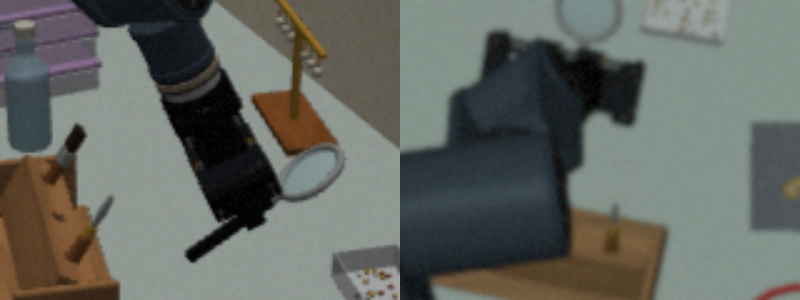

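Call:
carry_out([
  [[0,10,0,-4,0],[0,9,0,-4,0],[0,8,0,-3,0],[0,3,0,-1,0]],
])

```text
time: 13.87
position: [0.6828, 0.1467, 0.0099]
tool_rot: [0.05, 0.553, -0.117, 0.823]
ft_force: [0.5, -0.9, -1.2]
grip_width: 0.0147
```

```bash
python3 - <<'E'
from h import *
p,R,o=st()
E
```

```text
t 13.87 p [0.6828 0.1467 0.0099] q [ 0.133  0.836  1.629 -0.533  0.372 -0.727] w 0.0147 F [ 0.5 -0.9 -1.2]
x [ 0.361 -0.138 -0.922] y [ 0.248  0.968 -0.047] z [ 0.899 -0.212  0.384] pitch below horiz 67.3 az x -20.9
```

Call:
carry_out([
  [[0,4,0,-2,0],[0.2,0,0,0,0],[0.25,0,0,0,0],[0.28,0,0,0,0],[0.32,0,0,0,0],[0.36,0,0,0,0]],
])

```text
time: 14.37
position: [0.6824, 0.1457, 0.0054]
tool_rot: [0.049, 0.553, -0.118, 0.823]
ft_force: [-0.5, -0.2, 0.9]
grip_width: 0.0281
```

```bash
python3 - <<'E'
from h import *
p,R,o=st()
s=robot.camera("side");t=robot.camera("top");k=robot.camera("wrist")
w=np.hstack([cv2.resize(s[130:250,250:410],(400,300)),cv2.resize(k,(400,300))]);cv2.imwrite("pics/s5.png",w[:,:,::-1])
E
```

```text
t 14.37 p [0.6824 0.1457 0.0054] q [ 0.132  0.843  1.631 -0.547  0.365 -0.713] w 0.0281 F [-0.5 -0.2  0.9]
x [ 0.361 -0.139 -0.922] y [ 0.248  0.967 -0.049] z [ 0.899 -0.211  0.384] pitch below horiz 67.3 az x -21.1
```

View pics/s5.png

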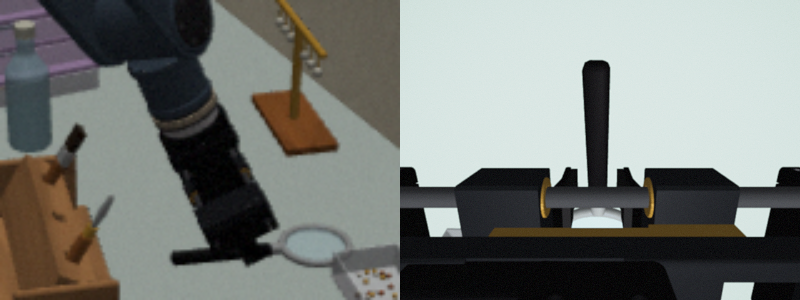

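Call:
carry_out([
  [[0.1,0,0,0,0],[0,0,0,0,0],[0,0,0,0,0],[0,0,0,0,0],[0,0,0,0,0]],
], force=45)

```text
time: 14.93
position: [0.6824, 0.1464, 0.0052]
tool_rot: [0.049, 0.553, -0.117, 0.823]
ft_force: [0.4, 0.2, 0.4]
grip_width: 0.0144
```

Call:
carry_out([
  [[0,-10,0,4,0],[0,-20,0,8,0],[0,-25,0,10,0],[0,-25,0,10,0],[0,-20,0,8,0]],
])

```text
time: 15.35
position: [0.6749, 0.1505, 0.1055]
tool_rot: [0.047, 0.562, -0.119, 0.817]
ft_force: [0.7, 0.3, -1.2]
grip_width: 0.0144
```

```bash
python3 - <<'E'
from h import *
p,R,o=st()
s=robot.camera("side");t=robot.camera("top");k=robot.camera("wrist")
w=np.hstack([cv2.resize(s[130:250,250:410],(400,300),interpolation=cv2.INTER_CUBIC),cv2.resize(k,(400,300))]);cv2.imwrite("pics/s6.png",w[:,:,::-1])
cv2.imwrite("pics/t6.png",t[:,:,::-1])
go([.50,-.26,.10],p,R)
E
```

```text
t 15.35 p [0.6749 0.1505 0.1055] q [ 0.142  0.68   1.599 -0.359  0.564 -0.912] w 0.0144 F [ 0.7  0.3 -1.2]
x [ 0.339 -0.142 -0.93 ] y [ 0.248  0.967 -0.057] z [ 0.907 -0.212  0.363] pitch below horiz 68.5 az x -22.7
shift mm [   4.  -440.1  -73.8]
```

View pics/s6.png

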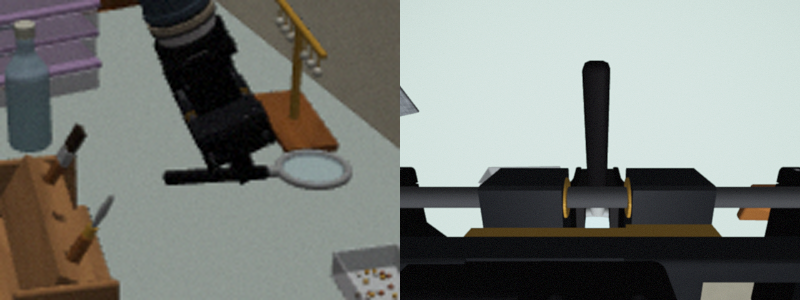

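```bash
python3 - <<'E'
from sim import *
o=robot.get_obs();q0=o["q"]
for tw in(0,3,6):
    q=step(q0,(0,0,0,tw),2);p,_=fk(K,q);D=(np.array([.49,-.255,.105])-p)*1000;n=16
    print(tw);plan(q,[(D/n,n)],False)
E
```

```text
0
(array([ 0.496, -0.25 ,  0.101]), 'pitch', np.float64(68.2), 'az', np.float64(-22.3), 'yz', np.float64(-0.055), array([-0.74,  0.55,  2.01,  0.53,  0.25, -2.56]))
3
(array([ 0.487, -0.26 ,  0.099]), 'pitch', np.float64(68.2), 'az', np.float64(-22.3), 'yz', np.float64(-0.036), array([-0.77,  0.56,  2.02,  0.58,  0.25, -2.59]))
6
(array([ 0.495, -0.26 ,  0.102]), 'pitch', np.float64(68.2), 'az', np.float64(-22.3), 'yz', np.float64(-0.016), array([-0.76,  0.55,  2.  ,  0.53,  0.27, -2.47]))
```

Call:
carry_out([
  [[0,0,-15,-3,0],[0,0,-27,-5,0],[0,0,-30,-5,0],[0,0,-30,-5,0],[0,0,-30,-5,0],[0,0,-30,-5,0],[0,0,-30,-5,0],[0,0,-30,-5,0]],
])

```text
time: 16.17
position: [0.5768, -0.0561, 0.0907]
tool_rot: [0.045, 0.569, -0.114, 0.813]
ft_force: [1.0, 0.3, -1.6]
grip_width: 0.014
```

```bash
python3 - <<'E'
from h import *
p,R,o=st()
go([.487,-.261,.10],p,R)
E
```

```text
t 16.17 p [ 0.5768 -0.0561  0.0907] q [-0.266  0.594  1.926 -0.166  0.268 -1.456] w 0.014 F [ 1.   0.3 -1.6]
x [ 0.325 -0.134 -0.936] y [ 0.237  0.97  -0.057] z [ 0.915 -0.203  0.347] pitch below horiz 69.4 az x -22.4
shift mm [ -10.4 -220.5  -37.3]
```

Call:
carry_out([
  [[0,-3,-30,-5,0],[0,-3,-30,-5,0],[0,-2,-30,-5,0],[0,-2,-30,-5,0],[0,-2,-30,-5,0],[0,-2,-28,-5,0],[0,0,-15,-3,0],[0,0,-5,0,0]],
])

```text
time: 16.83
position: [0.4775, -0.2477, 0.0891]
tool_rot: [0.051, 0.582, -0.114, 0.804]
ft_force: [-0.2, -0.2, -1.3]
grip_width: 0.0142
```

```bash
python3 - <<'E'
from h import *
p,R,o=st()
go([.487,-.261,.10],p,R)
s=robot.camera("side");t=robot.camera("top")
cv2.imwrite("pics/s7.png",s[:,:,::-1]);cv2.imwrite("pics/t7.png",t[:,:,::-1])
w=np.hstack([cv2.resize(s[250:370,310:470],(400,300),interpolation=cv2.INTER_CUBIC),cv2.resize(t[160:265,300:440],(400,300),interpolation=cv2.INTER_CUBIC)]);cv2.imwrite("pics/c7.png",w[:,:,::-1])
E
```

```text
t 16.83 p [ 0.4775 -0.2477  0.0891] q [-0.752  0.565  2.018  0.43   0.274 -2.484] w 0.0142 F [-0.2 -0.2 -1.3]
x [ 0.298 -0.124 -0.947] y [ 0.243  0.969 -0.05 ] z [ 0.923 -0.215  0.318] pitch below horiz 71.2 az x -22.6
shift mm [ -5.8 -11.1  15. ]
```

View pics/c7.png

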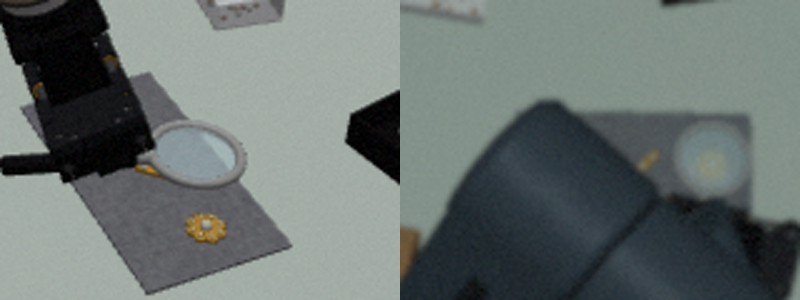

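```bash
cat > lens.py <<'E'
from h import *
def ell(im,ref,roi):
    x,y,w,h=roi;d=cv2.absdiff(im[y:y+h,x:x+w],ref[y:y+h,x:x+w]).max(2)
    k=cv2.morphologyEx((d>22).astype(np.uint8),cv2.MORPH_CLOSE,np.ones((5,5)))
    k=cv2.morphologyEx(k,cv2.MORPH_OPEN,cv2.getStructuringElement(2,(9,9)))
    c=max(cv2.findContours(k,0,1)[0],key=cv2.contourArea);pt=c[:,0]+[x,y];return pt
def fit(pt,z,m):  # rim outline pixels cast on the level plane z: a level lens gives a circle of diameter 80
    P=np.array([plane(m,p,z)[:2] for p in pt],np.float32)*1000
    (c,ax,an)=cv2.fitEllipse(P);return np.array(c).round(1),np.array(ax).round(1),round(an,1)
E
python3 - <<'E'
from lens import *
ms,mt=robot.camera_model("side"),robot.camera_model("top")
S0,S7,T0,T7=[cv2.imread(f"pics/{n}.png") for n in("side0","s7","top0","t7")]
X=tri((ms,(388.8,311.2)),(mt,(409.2,215.3)));print("lens c",X.round(4))
pt=ell(S7,S0,(372,290,45,45));print(len(pt),pt.min(0),pt.max(0))
e=cv2.fitEllipse(pt);print(e)
for z in(.085,.095,.105): print(z,fit(pt,z,ms))
# expected directions for a circle of 80 mm at X: side-image ellipse for level/pitched/rolled
az=np.radians(-13.5);h=np.array([np.cos(az),np.sin(az),0]);y=np.array([-np.sin(az),np.cos(az),0])
for pi,ro in((0,0),(-4,0),(0,-3)):
    a=h*np.cos(np.radians(pi))+[0,0,np.sin(np.radians(pi))];b=y*np.cos(np.radians(ro))+[0,0,np.sin(np.radians(ro))]
    print(pi,ro,cv2.fitEllipse(np.array([proj(ms,X+.04*(a*np.cos(t)+b*np.sin(t))) for t in np.linspace(0,6.2,40)],np.float32)))
E
```

```text
lens c [ 0.5496 -0.2676  0.0878]
193 [372 290] [416 334]
((395.0, 310.52752685546875), (47.39925765991211, 53.011837005615234), 100.5241928100586)
0.085 (array([ 568.7, -265.1]), array([109.3, 150.8]), 143.0)
0.095 (array([ 561.9, -274.6]), array([107.9, 148.8]), 143.0)
0.105 (array([ 555. , -284.1]), array([106.5, 146.9]), 143.0)
0 0 ((387.9021911621094, 311.7774658203125), (25.38291358947754, 38.94559860229492), 97.73905181884766)
-4 0 ((387.87890625, 311.77362060546875), (24.53679656982422, 39.002769470214844), 102.4018325805664)
0 -3 ((387.909912109375, 311.7667541503906), (23.9322452545166, 38.928619384765625), 96.21842956542969)
```

Call:
carry_out([
  [[0,-5,30,5,0],[0,-5,30,5,0],[0,-3,30,5,0],[0,0,30,5,0]],
])

```text
time: 17.27
position: [0.5221, -0.1319, 0.0993]
tool_rot: [0.055, 0.583, -0.118, 0.802]
ft_force: [0.2, -0.7, -1.7]
grip_width: 0.0146
```

```bash
python3 - <<'E'
from h import *
p,R,o=st();go([.487,-.258,.10],p,R)
E
```

```text
t 17.27 p [ 0.5221 -0.1319  0.0993] q [-0.467  0.544  2.004  0.076  0.271 -1.86 ] w 0.0146 F [ 0.2 -0.7 -1.7]
x [ 0.293 -0.125 -0.948] y [ 0.252  0.966 -0.049] z [ 0.922 -0.225  0.314] pitch below horiz 71.5 az x -23.1
shift mm [   4.8 -130.7   -3.8]
```

Call:
carry_out([
  [[0,-8,0,39,0],[0,-8,0,39,0],[0,-8,0,39,0],[0,-8,0,39,0],[0,-8,0,39,0],[0,-8,0,39,0],[0,-8,0,39,0],[0,-8,0,39,0]],
])

```text
time: 17.93
position: [0.7862, -0.1557, 0.2369]
tool_rot: [0.051, 0.607, -0.102, 0.786]
ft_force: [1.3, -0.4, -0.8]
grip_width: 0.014
```

Call:
carry_out([
  [[0,-8,0,39,0],[0,-8,0,39,0],[0,-8,0,39,0]],
])

```text
time: 18.18
position: [0.8936, -0.1676, 0.2876]
tool_rot: [0.05, 0.611, -0.099, 0.784]
ft_force: [1.6, -0.7, -0.8]
grip_width: 0.0144
```

```bash
python3 - <<'E'
from h import *
p,R,o=st()
E
```

```text
t 18.18 p [ 0.8936 -0.1676  0.2876] q [-0.3    0.819  0.698 -0.022  1.372 -1.657] w 0.0144 F [ 1.6 -0.7 -0.8]
x [ 0.233 -0.095 -0.968] y [ 0.217  0.975 -0.044] z [ 0.948 -0.199  0.248] pitch below horiz 75.4 az x -22.2
```

Call:
carry_out([
  [[0,0,0,41,0],[0,0,0,41,0],[0,0,0,41,0],[0,0,0,41,0],[0,0,0,41,0]],
])

```text
time: 18.6
position: [0.9949, -0.1758, 0.2879]
tool_rot: [0.046, 0.594, -0.096, 0.797]
ft_force: [0.3, 0.8, -0.6]
grip_width: 0.0145
```

```bash
python3 - <<'E'
from h import *
p,R,o=st()
E
```

```text
t 18.6 p [ 0.9949 -0.1758  0.2879] q [-0.279  1.042  0.222 -0.019  1.581 -1.65 ] w 0.0145 F [ 0.3  0.8 -0.6]
x [ 0.276 -0.098 -0.956] y [ 0.208  0.977 -0.041] z [ 0.939 -0.188  0.29 ] pitch below horiz 73.0 az x -19.7
```

Call:
carry_out([
  [[0,2,0,41,0],[0,2,0,41,0]],
])

```text
time: 18.77
position: [1.0122, -0.1757, 0.2809]
tool_rot: [0.044, 0.576, -0.095, 0.811]
ft_force: [0.4, -0.5, -1.0]
grip_width: 0.0145
```

```bash
python3 - <<'E'
from h import *
p,R,o=st();go([.50,-.255,.14],p,R)
E
```

```text
t 18.77 p [ 1.0122 -0.1757  0.2809] q [-0.276  1.055  0.221 -0.013  1.524 -1.65 ] w 0.0145 F [ 0.4 -0.5 -1. ]
x [ 0.318 -0.104 -0.942] y [ 0.204  0.978 -0.039] z [ 0.926 -0.18   0.333] pitch below horiz 70.4 az x -18.0
shift mm [ -22.2 -176.7 -506.8]
```

Call:
carry_out([
  [[0,-2,-13,-38,4],[0,-2,-13,-38,4],[0,-2,-13,-38,0],[0,-2,-13,-38,0],[0,-2,-13,-38,0],[0,-2,-13,-38,0],[0,-2,-13,-38,0],[0,-2,-13,-38,0]],
])

```text
time: 19.43
position: [0.7207, -0.1749, 0.1834]
tool_rot: [0.087, 0.567, -0.123, 0.81]
ft_force: [-0.3, -0.2, -1.5]
grip_width: 0.0142
```

```bash
python3 - <<'E'
from h import *
p,R,o=st();go([.49,-.252,.11],p,R)
E
```

```text
t 19.43 p [ 0.7207 -0.1749  0.1834] q [-0.403  0.61   1.454  0.052  0.732 -1.704] w 0.0142 F [-0.3 -0.2 -1.5]
x [ 0.326 -0.101 -0.94 ] y [0.298 0.955 0.001] z [ 0.897 -0.28   0.341] pitch below horiz 70.0 az x -17.2
shift mm [   1.5 -142.3 -210.5]
```

Call:
carry_out([
  [[0,0,-23,-34,0],[0,0,-23,-34,0],[0,0,-23,-34,0],[0,0,-23,-34,0],[0,0,-20,-30,0],[0,0,-14,-20,0]],
])

```text
time: 19.93
position: [0.5077, -0.2333, 0.1207]
tool_rot: [0.081, 0.567, -0.118, 0.811]
ft_force: [0.4, 0.6, -1.4]
grip_width: 0.0145
```

```bash
python3 - <<'E'
from h import *
p,R,o=st();go([.488,-.256,.10],p,R)
E
```

```text
t 19.93 p [ 0.5077 -0.2333  0.1207] q [-0.708  0.514  1.961  0.392  0.369 -2.338] w 0.0145 F [ 0.4  0.6 -1.4]
x [ 0.328 -0.099 -0.939] y [ 0.283  0.959 -0.003] z [ 0.901 -0.265  0.343] pitch below horiz 70.0 az x -16.9
shift mm [ 15.2 -27.3 -18.8]
```

Call:
carry_out([
  [[0,5,-10,-7,0],[0,5,-9,-6,0],[0,3,-6,-4,0],[0,0,0,0,0],[0,0,0,0,0]],
])

```text
time: 20.35
position: [0.4855, -0.2517, 0.1024]
tool_rot: [0.081, 0.569, -0.118, 0.81]
ft_force: [-0.4, -0.1, -1.6]
grip_width: 0.0143
```

```bash
python3 - <<'E'
from h import *
p,R,o=st();go([.488,-.256,.10],p,R)
s=robot.camera("side");t=robot.camera("top")
cv2.imwrite("pics/s8.png",s[:,:,::-1]);cv2.imwrite("pics/t8.png",t[:,:,::-1])
w=np.hstack([cv2.resize(s[275:365,350:450],(444,400),interpolation=cv2.INTER_CUBIC),cv2.resize(t[190:250,380:433],(353,400),interpolation=cv2.INTER_CUBIC)]);cv2.imwrite("pics/c8.png",w[:,:,::-1])
E
```

```text
t 20.35 p [ 0.4855 -0.2517  0.1024] q [-0.773  0.544  1.998  0.508  0.328 -2.517] w 0.0143 F [-0.4 -0.1 -1.6]
x [ 0.326 -0.099 -0.94 ] y [ 0.283  0.959 -0.003] z [ 0.902 -0.266  0.34 ] pitch below horiz 70.1 az x -16.9
shift mm [ 3.5 -3.4  2.6]
```

View pics/c8.png

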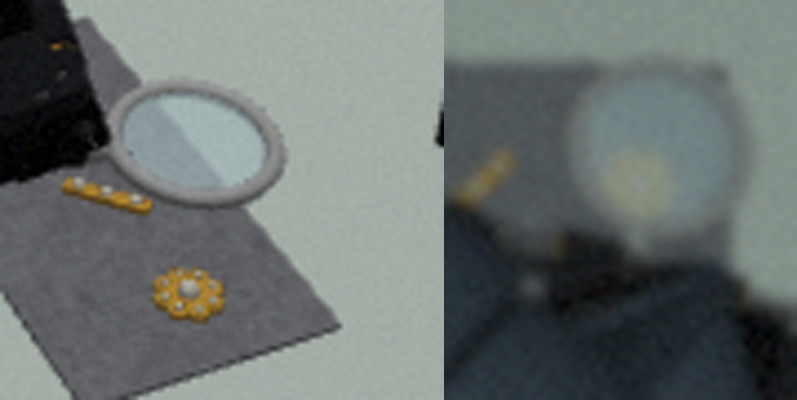

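```bash
python3 - <<'E'
from h import *
ms,mt=robot.camera_model("side"),robot.camera_model("top")
X=tri((ms,(394.3,307.4)),(mt,(412.4,212.05)));print("lens c",X.round(4))
F=[plane(mt,(408.7,217.6),.007),plane(ms,(391.9,341.1),.007)];print(F)
# rim end points along the handle line: measured side outline vs. direction; pitch from rim's far point
im=cv2.imread("pics/s8.png");g=cv2.cvtColor(im,cv2.COLOR_BGR2HSV)
az=np.radians(-16.4);h=np.array([np.cos(az),np.sin(az),0]);y=np.array([-np.sin(az),np.cos(az),0])
for pi in(0,-3,-6):
  for ro in (-4,0,4):
    a=h*np.cos(np.radians(pi))+[0,0,np.sin(np.radians(pi))];b=y*np.cos(np.radians(ro))+[0,0,np.sin(np.radians(ro))]
    P=np.array([proj(ms,X+.040*(a*np.cos(t)+b*np.sin(t))) for t in np.linspace(0,6.28,200)]);Q=(P-[350,275])*4.444
    print(pi,ro,"size",(Q.max(0)-Q.min(0)).round(),"top x",Q[Q[:,1].argmin()].round(),"bot",Q[Q[:,1].argmax()].round())
E
```

```text
lens c [ 0.5566 -0.2753  0.1017]
[array([ 0.55732468, -0.27822925,  0.007     ]), array([ 0.561291 , -0.2773154,  0.007    ])]
0 -4 size [174. 105.] top x [182.  94.] bot [204. 199.]
0 0 size [174. 114.] top x [183.  90.] bot [204. 204.]
0 4 size [174. 123.] top x [180.  85.] bot [203. 208.]
-3 -4 size [173. 104.] top x [177.  95.] bot [210. 199.]
-3 0 size [173. 114.] top x [177.  90.] bot [209. 203.]
-3 4 size [173. 122.] top x [175.  86.] bot [209. 208.]
-6 -4 size [172. 104.] top x [172.  95.] bot [215. 198.]
-6 0 size [172. 113.] top x [172.  90.] bot [215. 203.]
-6 4 size [171. 122.] top x [173.  86.] bot [214. 208.]
```

```bash
python3 - <<'E'
from h import *
ms=robot.camera_model("side");X=np.array([.5566,-.2753,.1017])
g=cv2.GaussianBlur(cv2.cvtColor(cv2.imread("pics/s8.png"),cv2.COLOR_BGR2GRAY),(3,3),0).astype(np.float32)
def ring(r,pi=0,dz=0,az=np.radians(-16.4)):
    h=np.array([np.cos(az),np.sin(az),0]);y=np.array([-np.sin(az),np.cos(az),0]);a=h*np.cos(pi)+[0,0,np.sin(pi)]
    return np.array([proj(ms,X+[0,0,dz]+r*(a*np.cos(t)+y*np.sin(t))) for t in np.linspace(0,2*np.pi,72,endpoint=False)])
for nm,rs in(("glass edge",np.arange(.030,.0395,.0004)),("outer",np.arange(.0385,.048,.0004))):
    S=np.array([[cv2.getRectSubPix(g,(1,1),tuple(map(float,p)))[0,0] for p in ring(r)] for r in rs])
    G=np.abs(np.diff(S,axis=0));i=G.argmax(0);ok=G.max(0)>2.0
    C=np.array([ring((rs[i[k]]+rs[i[k]+1])/2)[k] for k in range(72)],np.float32)[ok]
    for _ in range(2):
        (c,ax,an)=cv2.fitEllipse(C);M=cv2.ellipse2Poly((int(c[0]*64),int(c[1]*64)),(int(ax[0]*32),int(ax[1]*32)),int(an),0,360,2)/64.
        d=np.array([np.linalg.norm(M-p,axis=1).min() for p in C]);C=C[d<max(1.,2*np.median(d))]
    print(nm,ok.sum(),len(C),np.round(c,1),np.round(ax,1),round(an,1),"res",d.mean().round(2))
for pi in(0,-3,-6): print(pi,cv2.fitEllipse(ring(.036,np.radians(pi)).astype(np.float32)))
E
```

```text
glass edge 72 66 [392.1 308.1] [22.6 34.6] 101.4 res 0.44
outer 58 43 [393.5 307.3] [27.1 42. ] 102.7 res 0.56
0 ((393.28173828125, 307.9479064941406), (22.833097457885742, 35.4391975402832), 98.05059814453125)
-3 ((393.266845703125, 307.94610595703125), (22.315902709960938, 35.47791290283203), 101.59434509277344)
-6 ((393.25262451171875, 307.9430236816406), (21.740997314453125, 35.51299285888672), 105.01557159423828)
```

Call:
carry_out([
  [[0,2,-2,3,0],[0,0,0,0,0],[0,0,0,0,0],[0,0,0,0,0]],
])

```text
time: 20.78
position: [0.4918, -0.2537, 0.1033]
tool_rot: [0.078, 0.567, -0.117, 0.811]
ft_force: [0.4, -0.2, -1.0]
grip_width: 0.0142
```

```bash
python3 - <<'E'
from h import *
p,R,o=st();print((p-[.4855,-.2517,.1024]).round(4),np.abs(o["joint_velocities"]).max())
s=robot.camera("side");t=robot.camera("top");cv2.imwrite("pics/t9.png",t[:,:,::-1])
w=np.hstack([s[130:370,200:520],t[90:330,200:520]]);cv2.imwrite("pics/c9.png",w[:,:,::-1])
E
```

```text
t 20.78 p [ 0.4918 -0.2537  0.1033] q [-0.767  0.547  1.985  0.5    0.332 -2.509] w 0.0142 F [ 0.4 -0.2 -1. ]
x [ 0.329 -0.1   -0.939] y [ 0.278  0.96  -0.005] z [ 0.902 -0.26   0.344] pitch below horiz 69.9 az x -16.9
[ 0.0063 -0.002   0.0009] 0.010214985113908576
```

View pics/c9.png

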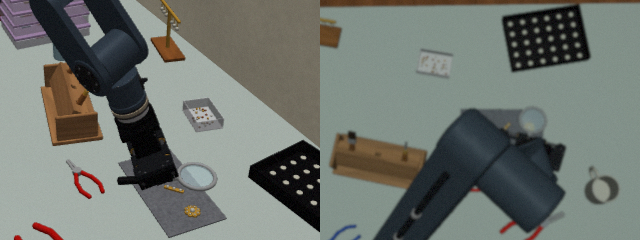

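Call:
carry_out([
  [[0,0,0,-3,0],[0,0,0,0,0],[0,0,0,0,0],[0,0,0,0,0]],
])

```text
time: 21.22
position: [0.4882, -0.2524, 0.102]
tool_rot: [0.079, 0.568, -0.116, 0.811]
ft_force: [0.1, -0.3, -1.4]
grip_width: 0.0144
```

```bash
python3 - <<'E'
from h import *
p,R,o=st();L=np.array([.5566,-.2753,.1017])+p-[.4855,-.2517,.1024];print("lens",L.round(4),"brooch ~(.5593,-.2778)",np.abs(o["joint_velocities"]).max())
if np.hypot(L[0]-.5593,L[1]+.2778)<.006: robot.hand_in();print("handed in")
E
```

```text
t 21.22 p [ 0.4882 -0.2524  0.102 ] q [-0.771  0.547  1.994  0.514  0.326 -2.526] w 0.0144 F [ 0.1 -0.3 -1.4]
x [ 0.329 -0.1   -0.939] y [ 0.278  0.96  -0.004] z [ 0.903 -0.26   0.343] pitch below horiz 69.9 az x -16.9
lens [ 0.5593 -0.276   0.1013] brooch ~(.5593,-.2778) 0.003138915284968083
the job is handed in; nothing more can be done
handed in
```

I handed the job in at 21.2 s with the magnifier held still over the flower brooch. By my last checks the lens sits about 2 mm off the brooch's centre and about 101 mm above the table. It is not perfectly level: it tips about 3° down at the far end.

- **How it got there:** I gripped it by the handle and drew it straight out of its socket. The moves could not pitch the tool directly, so I tipped the wrist by pushing against its reach limits. I then laid the magnifier flat on bare table, gripped the handle again and carried it over the brooch.
- **Level:** the 3° tip shows both in the arm's own pose and in the outline of the glass in the side picture. Sideways tilt is about 1° or less. I corrected part of the tip earlier and left the rest.
- **Centring:** the brooch's position differs by about 4 mm between the two cameras, so the 2 mm is only good to a few millimetres. I took the lens position from the picture before the last two small shifts and added the arm's movement since.
- **Hold:** the fingers are on the handle at 14.4 mm, the arm is at rest, and the wrist force is only about the magnifier's weight.
- **Other things:** nothing else looked moved in the last pictures, though the arm hid part of the table and I compared positions by eye. While tilting the wrist, joint 3 ran against its lower limit. It read 0.218 against the listed 0.22, which I took as rounding.

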